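# Shut down the paint-mixing station

## Robot

A 6-joint arm with a two-finger parallel gripper is mounted at the origin on the work surface. World frame = base frame: x ahead of the robot, y to its left, z up, the work surface at z = 0. Lengths are in mm, angles in rad, forces in N, time in s.
With the tool pointing down it reaches from about 400 to 925 mm from the base axis. Payload 12.5 kg.
Tool frame: the origin (TCP) lies midway between the tips of the shut fingers; the grasp point (between the pads) lies 19 mm behind it; z points along the fingers, y is the line along which they close (so a half turn about z gives the same grasp; the last joint's range is limited). The gripper opens to 95 mm and grips with 3 to 60 N. Pads are 20 mm wide; open, the fingers measure 119 mm over their backs; the gripper's body (75 mm by 180 mm) begins 59 mm behind the grasp point.
Start: joints at [-1.291, 0.491, 1.559, -0, 1.092, -0.106], TCP at [235.212, -579.07, 214.661] pointing down, gripper open.
Joint ranges: [-3.1, 3.1], [-0.84, 2.19], [0.05, 2.79], [-1.13, 4.28], [0.06, 2.93], [-2.69, 2.69]. Speed limits (rad/s): [2.22, 2.22, 2.79, 3.14, 3.14, 3.14].

## Interface

Orientations are given as [roll, pitch, yaw] about the fixed x, y, z axes, in that order (R = Rz(yaw) Ry(pitch) Rx(roll)).
In Python, from cell import * gives the robot as it stands. The module is installed in compiled form; this text tells all that it offers.
- The arm moves only by the tool arm_command, never from a script. Its arguments are lists of equal length, an entry for each row: "delta_pos": the shift along the world's x, y, z in units of 250 mm (1.0 is 250 mm), a list of three; "delta_rot": the turn, a rotation vector about the world's x, y, z in units of 90 degrees (1.0 is 90 degrees), a list of three; "claw": the closure, from 0 (fully open) to 1 (shut). In form: {"delta_pos": [[tx, ty, tz], ...], "delta_rot": [[wx, wy, wz], ...], "claw": [claw, ...]}. A call has exactly 5 rows; each row is the pose to reach, as a shift and turn from the pose commanded when the call began; what a row does not reach only later rows make up. A row lasts 1/12 s, in which the tool goes at most 41.7 mm and 7.16 degrees, less where a joint would pass 70% of its speed; a pose out of reach is approached as far as the arm can. A call with a number of a shift or a turn outside -1 to 1 is refused whole. A call with a gripper value outside its range is refused whole. The fingers move at their own pace and stop on an object; the grip force is fixed at half the most. Time passes only in rows, so rows that repeat a pose let the fingers close, or fill a call up. It gives the time, the measured TCP pose, the force, the opening and the grip force at its end, in the units of the state.
- state(): the state, without advancing time (a new reading comes with each control period).
- read_camera(name): name is "side" or "top" or "wrist"; returns the picture (400x640x3 uint8, red, green, blue); there is no depth.
- calibration(name): a dict with "camera_matrix" (3x3 intrinsics, pixels), "T" (4x4, takes a point from camera to world coordinates). Camera axes: x right, y down, z forward; pixel columns grow to the right and rows downward; lengths in mm; the calibration is good to about 2 mm. The wrist camera is an equidistant fisheye: a pixel r from the principal point sees the ray r / f radians off the axis. A picture is of the moment at which its call begins: read the wrist's pose just before it. calibration takes no time and is no camera call; for the wrist camera it gives the pose at the moment of the call.
- job_done(): hands the job in; it is judged then, once.
The state is a dict: "t": time; "joints": joint angles; "qvel": joint speeds; "tau": joint torques, N m; "eef_pos": TCP position; "tcp_rot": TCP orientation; "ft_force": force on the tool from outside, world axes, zero at the start; "moment": the same for the moment, N m; "opening": opening from 0.0 (shut) to 1.0 (fully open); "grip_force": force on a finger pad.
Only numpy, scipy, OpenCV 4.12 (cv2) and the standard library are available. Lean on these libraries where they do the work, as an engineer would, in place of code of your own. Each camera call takes 0.05 s, during which the arm holds its last target. There are 200 camera calls.

## Task

Tidy the paint-mixing station for the night: with the scraper, push every dried paint chip off the plate into its catch tray (the paint is tacky, so never touch a chip with the fingers or a marker), and only when the plate is clear stand the scraper back upright in the middle of its mat, along it. Snap every paint marker into a clip bay of its own in the rack, before or after: push it straight down past the resistance of the jaws at both ends until it clicks home, then stop pushing, so that the sprung bed below is not driven down. Leave everything else on the bench where it is.

Things in the scene. Friction and masses are not known exactly. Their poses are not given: they have to be found in the camera images.
- station: Fixed mixing station: white plate 190 (x) x 200 mm (y), top 40 mm above the table. Blue rims 10 mm high on both y sides (inner faces y = +-98 mm) and the back (x = -95 mm); the +x edge (x = 95 mm) is open, the catch tray lies beyond and below it. Origin: on the table under the plate's centre; x towards the tray, z up. Flat grey stains on it are only colour.
- tray (a point): Centre of the catch tray's floor, 5 mm above the table: an open aluminium tray that reaches from x = 96 to 201 mm and y = +-105 mm of the station, walls 5 mm thick, 32 mm high (lower than the plate).
- scraper: Scraper, 0.22 kg: aluminium block 44 (x) x 80 (y) x 24 mm high; at its ends two wings, 5 mm thick, 22 mm high, reach 22 mm forward of the +x face (to x = 44 mm). The +x face pushes. On top a wooden grip 24 (x) x 64 mm (y), from 24 to 72 mm above the underside. Origin: centre of the block's underside, z up.
- rest: The scraper's mat, fixed: black rubber 100 (x) x 120 mm (y), 3 mm thick, yellow strip along y. Origin: on the table under its centre, z up. The scraper stands on it with its y along the mat's y.
- rack: Fixed marker rack: wooden base 160 (x) x 205 mm (y), 10 mm thick, three clip bays along x at y = -68, 0, +68 mm. Each bay has a pair of orange sprung jaws at x = -52 mm and one at x = +52 mm, 14 mm long in x, tops 53 mm above the table; between the pairs it is open for fingers. Origin: on the table under its centre, z up.
- bed1 (a joint): Press (m) of the sprung bed of the bay at y = -68 mm; 0 free, under 1 mm with a marker left in, 2.5 N per mm, over 6 mm far too hard. A marker pushed down forces the jaw noses (12 mm apart) open: resistance starts with its axis 57 mm above the table, peaks near 52 mm at 10 to 20 N in all, ends near 47 mm; home, on the bed, its axis is 40 mm up and its centre at rack x = 0.
- bed2 (a joint): Press (m) of the sprung bed of the bay at y = 0 mm; 0 free, under 1 mm with a marker left in, 2.5 N per mm, over 6 mm far too hard. A marker pushed down forces the jaw noses (12 mm apart) open: resistance starts with its axis 57 mm above the table, peaks near 52 mm at 10 to 20 N in all, ends near 47 mm; home, on the bed, its axis is 40 mm up and its centre at rack x = 0.
- bed3 (a joint): Press (m) of the sprung bed of the bay at y = 68 mm; 0 free, under 1 mm with a marker left in, 2.5 N per mm, over 6 mm far too hard. A marker pushed down forces the jaw noses (12 mm apart) open: resistance starts with its axis 57 mm above the table, peaks near 52 mm at 10 to 20 N in all, ends near 47 mm; home, on the bed, its axis is 40 mm up and its centre at rack x = 0.
- marker1: Chunky paint marker with red ends, 150 mm long (x), about 70 g; may be absent. The white middle is square, 22 by 22 mm and 64 mm long; both ends are round, 18 mm thick. Origin: on its axis, mid-length (11 mm up when lying on the table); x along the axis, either way round is right.
- marker2: Chunky paint marker with blue ends, 150 mm long (x), about 70 g; may be absent. The white middle is square, 22 by 22 mm and 64 mm long; both ends are round, 18 mm thick. Origin: on its axis, mid-length (11 mm up when lying on the table); x along the axis, either way round is right.
- marker3: Chunky paint marker with green ends, 150 mm long (x), about 70 g; may be absent. The white middle is square, 22 by 22 mm and 64 mm long; both ends are round, 18 mm thick. Origin: on its axis, mid-length (11 mm up when lying on the table); x along the axis, either way round is right.
- chip1: Chip of dried red paint, 26 (x) by 20 by 8 mm thick, 12 g, loose on the plate; may be absent. Origin: centre of its underside.
- chip2: Chip of dried blue paint, 26 (x) by 20 by 8 mm thick, 12 g, loose on the plate; may be absent. Origin: centre of its underside.
- chip3: Chip of dried orange paint, 26 (x) by 20 by 8 mm thick, 12 g, loose on the plate; may be absent. Origin: centre of its underside.
- chip4: Chip of dried green paint, 26 (x) by 20 by 8 mm thick, 12 g, loose on the plate; may be absent. Origin: centre of its underside.
- chip5: Chip of dried yellow paint, 26 (x) by 20 by 8 mm thick, 12 g, loose on the plate; may be absent. Origin: centre of its underside.
- chip6: Chip of dried brown paint, 26 (x) by 20 by 8 mm thick, 12 g, loose on the plate; may be absent. Origin: centre of its underside.
- tape_roll: Bystander: roll of masking tape, to be left where it is. 80 mm across, 24 mm high. Origin: its underside's centre (for the brush, on its length).
- tub: Bystander: black tub, to be left where it is. 100 mm across, 75 mm high. Origin: its underside's centre (for the brush, on its length).
- jar: Bystander: red jar, to be left where it is. 56 mm across, 60 mm high. Origin: its underside's centre (for the brush, on its length).
- brush: Bystander: brush, to be left where it is. wooden handle, lying along y near the robot. Origin: its underside's centre (for the brush, on its length).
- eraser: Bystander: white eraser, to be left where it is. 60 by 30 by 18 mm, lying. Origin: its underside's centre (for the brush, on its length).

How it is judged:
By the outcome, as a careful person would: the job done as asked, in the order asked, and still so for the second after the job is handed in, with the robot touching nothing.
Of chip1, chip2, chip3, chip4, chip5, chip6 only 4 to 6 are there at a start; the rules pass over those that are not, and their reading is None.
Of marker1, marker2, marker3 only 2 to 3 are there at a start; the rules pass over those that are not, and their reading is None.
At some moment in a run one of marker1, marker2, marker3, scraper may be knocked a few centimetres aside while the robot is not near it.
It also fails if it takes over 210 s, if anything falls off the work surface, if the arm or the gripper's body presses on something with over 40 N, if the wrist force passes 120 N, or if a joint passes its speed limit or range.

## Working session

There is one attempt and no reset: what is moved stays moved. The work goes in short steps, Python scripts to look and compute and a tool call to move; the robot and the scene stay as the last step left them, time stands still between calls to the robot, and variables do not carry over. Pictures are saved under pics/ and viewed, at most 14 in all, crops included, and the job is handed in when it is done.

Besides the shell and the picture viewer there is one more tool, called after "Request:" as a command line: name --argument value ..., lists and objects as JSON in quotes. arm_command: Moves the arm, as the interface text tells. Shifts and turns lie within -1 to 1; 1 stands for 250 mm of shift or 90 degrees of turn. Its arguments: {"type":"object","properties":{"delta_pos":{"type":"array"},"delta_rot":{"type":"array"},"claw":{"type":"array"}},"required":["delta_pos","delta_rot","claw"]}

```bash
mkdir -p pics
cat > h.py <<'E'
from cell import *
import numpy as np, cv2
def snap(name,fn):
    im=read_camera(name); cv2.imwrite('pics/'+fn,im[:,:,::-1]); return im
def ray(name,u,v,cal=None):
    c=cal or calibration(name); K=np.array(c['camera_matrix']); T=np.array(c['T'])
    x=(u-K[0,2])/K[0,0]; y=(v-K[1,2])/K[1,1]
    if name=='wrist':
        r=np.hypot(x,y); s=np.sin(r)/r if r>1e-9 else 1; d=np.array([x*s,y*s,np.cos(r)])
    else: d=np.array([x,y,1.])
    return T[:3,3],T[:3,:3]@d
def at(name,u,v,z,cal=None):
    o,d=ray(name,u,v,cal); return (o+d*(z-o[2])/d[2])[:2]
def proj(name,p,cal=None):
    c=cal or calibration(name); K=np.array(c['camera_matrix']); T=np.array(c['T'])
    q=np.linalg.inv(T)@np.append(p,1); 
    if name=='wrist':
        r=np.hypot(q[0],q[1]); th=np.arctan2(r,q[2]); q=np.array([q[0]/r*th,q[1]/r*th,1])
    return (K@(q[:3]/q[2]))[:2]
E
python3 - <<'E'
from h import *
for n in('top','side'):
    im=snap(n,n+'1.png'); cv2.imwrite(f'pics/{n}1b.png',cv2.resize(im[:,:,::-1],(800,500),interpolation=cv2.INTER_CUBIC)); c=calibration(n); print(n,np.round(c['camera_matrix'],1).tolist(),np.round(c['T'],3).tolist())
s=state();print({k:np.round(v,3) for k,v in s.items()})
E
```

```text
top [[377.3, 0.0, 322.8], [0.0, 377.3, 199.1], [0.0, 0.0, 1.0]] [[-0.011, -0.992, 0.124, 413.916], [-1.0, 0.012, 0.01, -16.877], [-0.012, -0.124, -0.992, 1101.387], [0.0, 0.0, 0.0, 1.0]]
side [[425.3, 0.0, 321.7], [0.0, 425.3, 202.6], [0.0, 0.0, 1.0]] [[0.702, -0.39, 0.596, -278.235], [-0.712, -0.369, 0.597, -865.982], [-0.012, -0.844, -0.537, 815.2], [0.0, 0.0, 0.0, 1.0]]
{'t': np.float64(0.1), 'joints': array([-1.291,  0.491,  1.559, -0.   ,  1.092, -0.106]), 'qvel': array([ 0.   , -0.001, -0.004,  0.001, -0.001,  0.001]), 'tau': array([ 5.0000e-03, -6.1362e+01, -2.5861e+01,  6.9000e-02,  4.7000e-02,
       -0.0000e+00]), 'eef_pos': array([ 235.128, -578.855,  214.14 ]), 'tcp_rot': array([-3.141, -0.   ,  0.386]), 'ft_force': array([-0.522, -0.228,  0.231]), 'moment': array([-0.038, -0.019, -0.012]), 'grip_force': np.float64(0.0), 'opening': np.float64(0.998)}
```

View pics/top1b.png

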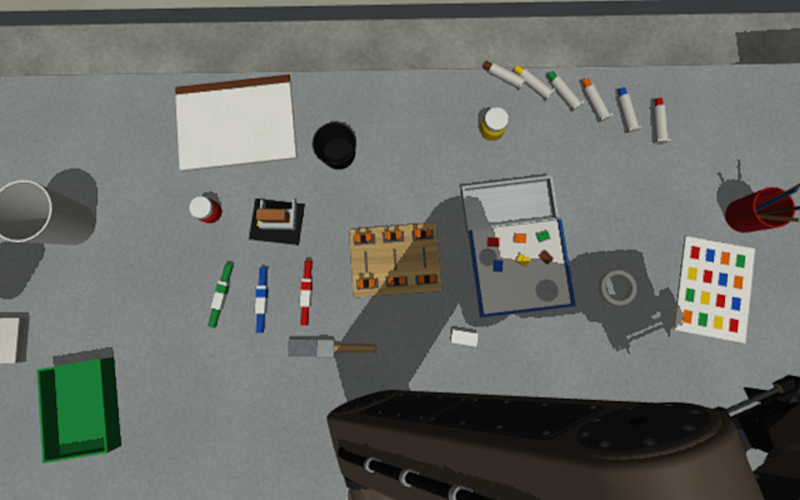

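View pics/side1b.png

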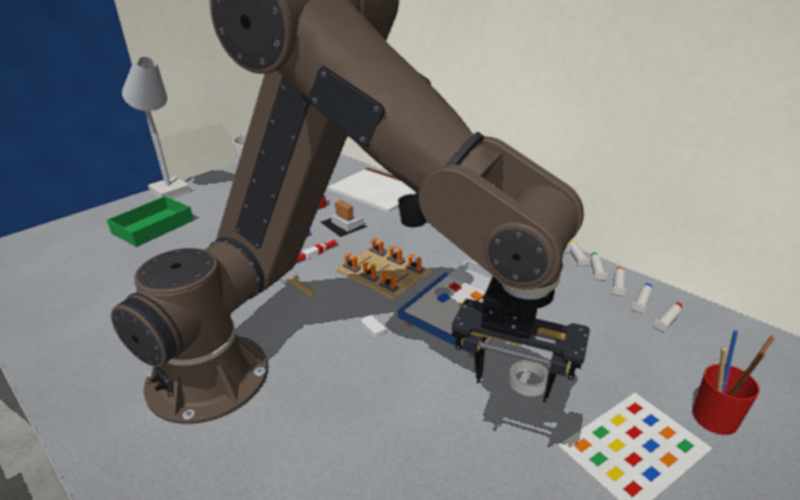

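The top view shows the scraper on its mat at about (277,220), the markers green (220,293), blue (262,298) and red (306,290), the rack (395,258), and the plate (520,267) with 6 chips. The tray is above the plate at (510,202). Next I'll enlarge these areas.

Run:
```python
import cv2
im=cv2.imread('pics/top1.png')
def crop(u0,v0,u1,v1,s,fn):
    c=cv2.resize(im[v0:v1,u0:u1],None,fx=s,fy=s,interpolation=cv2.INTER_CUBIC)
    for k in range(u0-u0%20+20,u1,20): cv2.putText(c,str(k),((k-u0)*s,10),0,.35,(0,0,255),1); cv2.line(c,((k-u0)*s,12),((k-u0)*s,18),(0,0,255),1)
    for k in range(v0-v0%20+20,v1,20): cv2.putText(c,str(k),(0,(k-v0)*s),0,.35,(0,0,255),1);cv2.line(c,(24,(k-v0)*s),(30,(k-v0)*s),(0,0,255),1)
    cv2.imwrite('pics/'+fn,c)
crop(155,145,355,275,4,'c1.png'); crop(360,135,470,260,4,'c2.png')
```

```text
(no output)
```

View pics/c1.png

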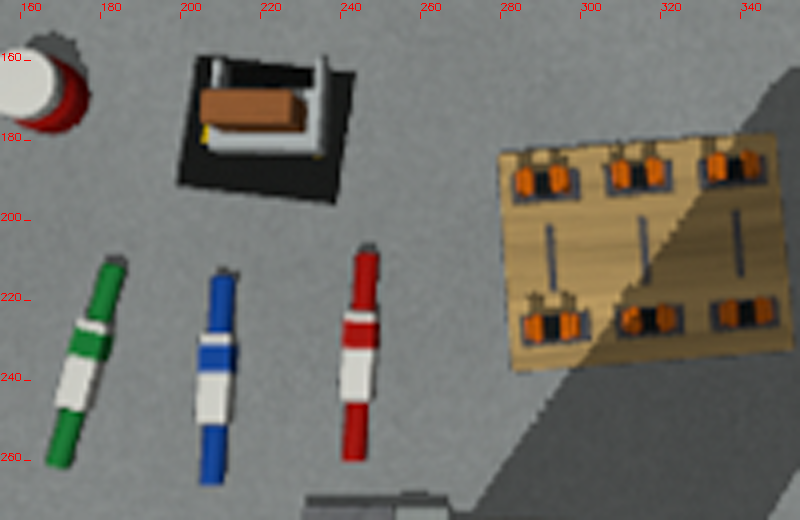

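View pics/c2.png

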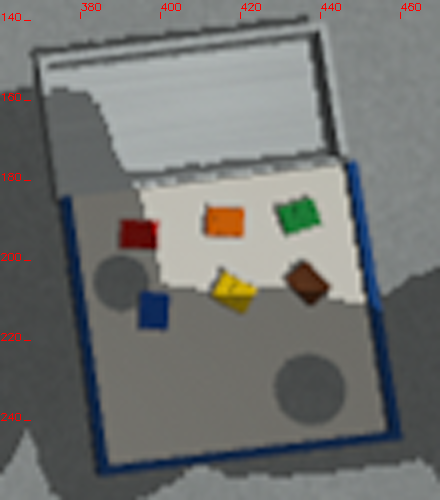

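The crops show the scraper on its mat with wings towards +x, slightly skewed, and three markers. They also show the rack with bays running along image vertical, and six chips in the tray-side half of the plate. Next, fit the poses.

```bash
cat > fit.py <<'E'
from h import *
from scipy.optimize import least_squares
def fit(obj,px,x0,cam='top',cal=None):
    cal=cal or calibration(cam)
    def f(p):
        c,s=np.cos(p[2]),np.sin(p[2]); r=[]
        for o,q in zip(obj,px):
            w=[p[0]+c*o[0]-s*o[1],p[1]+s*o[0]+c*o[1],o[2]]
            r+=list(proj(cam,w,cal)-q)
        return r
    s=least_squares(f,x0,x_scale=[100,100,1]); return np.round(s.x,3),np.round(s.fun,1)
E
python3 - <<'E'
from fit import *
c1=lambda x,y:np.array([155+x/4,145+y/4]); c2=lambda x,y:np.array([360+x/4,135+y/4])
m=[(50,60,3),(50,-60,3),(-50,-60,3),(-50,60,3)]
print('mat',fit(m,[c1(196,57),c1(355,72),c1(337,204),c1(178,185)],[500,300,0]))
m=[(80,102.5,10),(80,-102.5,10),(-80,-102.5,10),(-80,102.5,10)]
print('rack',fit(m,[c1(498,151),c1(777,133),c1(793,350),c1(513,371)],[500,0,0]))
m=[(52,68,53),(52,0,53),(52,-68,53),(-52,68,53),(-52,0,53),(-52,-68,53)]
print('rackjaws',fit(m,[c1(543,180),c1(638,171),c1(733,164),c1(552,324),c1(650,318),c1(744,311)],[500,0,0]))
m=[(201,105,32),(201,-105,32),(-98,101,50),(-98,-101,50),(95,-101,50),(95,101,50)]
S=fit(m,[c2(33,50),c2(316,20),c2(102,470),c2(397,436),c2(352,163),c2(65,198)],[500,-200,0]);print('station',S)
p=S[0];R=np.array([[np.cos(p[2]),-np.sin(p[2])],[np.sin(p[2]),np.cos(p[2])]])
for n,q in dict(red=(138,234),or_=(225,221),green=(298,215),blue=(153,310),yel=(233,290),brown=(307,281)).items():
    w=at('top',*c2(*q),47); print(n,np.round(w),np.round(R.T@(w-p[:2])))
m=[(12,32,75),(12,-32,75),(-12,-32,75),(-12,32,75)] 
print('scr',fit([(12,32,75),(12,-32,75),(-22,40,27),(-22,-40,27),(44,-40,25),],[c1(202,89),c1(293,91),c1(207,150),c1(322,154),c1(325,56)],[600,280,0]))
for n,a,b,mid in(('green',(116,258),(58,467),(81,364)),('blue',(225,270),(211,485),(216,378)),('red',(368,246),(353,460),(359,357))):
    A=at('top',*c1(*a),12);B=at('top',*c1(*b),12);d=A-B;print(n,(A+B)/2,at('top',*c1(*mid),17),np.hypot(*d),np.arctan2(d[1],d[0]))
E
```

```text
mat (array([ 6.20540e+02,  2.93851e+02, -1.18000e-01]), array([ 0.1, -0.4,  0.1, -0.1,  0.1,  0. , -0.3,  0.5]))
rack (array([5.26183e+02, 1.36800e+01, 5.90000e-02]), array([ 0.1,  0.2,  0. , -0.2,  0.4,  0.1, -0.5, -0.1]))
rackjaws (array([5.26026e+02, 1.37360e+01, 6.40000e-02]), array([-0.4, -0.5, -0. , -0. ,  0.3, -0.1, -0.2,  0.5, -0.3,  0.1,  0.6,
        0. ]))
station (array([ 5.04098e+02, -2.67250e+02,  1.13000e-01]), array([ 0.4,  1.8,  1.4,  0.3,  0.3, -0. , -0.8, -0.6, -1. , -0.7, -0.3,
       -0.6]))
red [ 559. -208.] [62. 53.]
or_ [ 568. -269.] [63. -9.]
green [ 572. -321.] [ 61. -61.]
blue [ 506. -217.] [ 7. 50.]
yel [ 519. -273.] [14. -7.]
brown [ 525. -325.] [ 14. -60.]
scr (array([ 6.22949e+02,  2.87470e+02, -2.10000e-02]), array([-0.1,  0.1,  0.1, -0.2,  0.7, -0.2, -0.5, -1. , -0.2,  1.3]))
green [450.03477152 417.27752256] [448.21815888 419.72852293] 154.24381863695095 -0.2385419309481199
blue [438.25142569 322.19529291] [437.12571825 322.09519979] 154.1147836130325 -0.03913733651434356
red [454.675958   219.53410596] [450.97106401 219.52310293] 153.9378086482698 -0.055729155314276
```

Request:
arm_command --delta_pos '[[0.308,0.694,0],[0.308,0.694,0],[0.308,0.694,0],[0.308,0.694,0],[0.308,0.694,0]]' --delta_rot '[[0,0,0.148],[0,0,0.148],[0,0,0.148],[0,0,0.148],[0,0,0.148]]' --claw '[0,0,0,0,0]'

```text
t: 0.52
eef_pos: [312.9, -402.0, 214.5]
tcp_rot: [-3.14, -0.0, 0.619]
ft_force: [0.3, -0.6, -0.7]
opening: 0.997
grip_force: 0.0
```

Request:
arm_command --delta_pos '[[0.308,0.694,0],[0.308,0.694,0],[0.308,0.694,0],[0.308,0.694,0],[0.308,0.694,0]]' --delta_rot '[[0,0,0.148],[0,0,0.148],[0,0,0.148],[0,0,0.148],[0,0,0.148]]' --claw '[0,0,0,0,0]'

```text
t: 0.93
eef_pos: [389.7, -228.8, 214.6]
tcp_rot: [-3.141, -0.0, 0.852]
ft_force: [-0.0, -0.6, 0.5]
opening: 0.996
grip_force: 0.0
```

Request:
arm_command --delta_pos '[[0.308,0.694,0],[0.308,0.694,0],[0.308,0.694,0],[0.308,0.694,0],[0.308,0.694,0]]' --delta_rot '[[0,0,0.148],[0,0,0.148],[0,0,0.148],[0,0,0.148],[0,0,0.148]]' --claw '[0,0,0,0,0]'

```text
t: 1.35
eef_pos: [467.0, -55.3, 214.6]
tcp_rot: [3.142, -0.0, 1.085]
ft_force: [-0.1, -0.6, 0.2]
opening: 1.0
grip_force: 0.0
```

Request:
arm_command --delta_pos '[[0.308,0.694,0],[0.308,0.694,0],[0.308,0.694,0],[0.308,0.694,0],[0.308,0.694,0]]' --delta_rot '[[0,0,0.148],[0,0,0.148],[0,0,0.148],[0,0,0.148],[0,0,0.148]]' --claw '[0,0,0,0,0]'

```text
t: 1.77
eef_pos: [544.1, 118.5, 214.4]
tcp_rot: [3.142, -0.0, 1.317]
ft_force: [-0.2, 0.3, -0.1]
opening: 0.999
grip_force: 0.0
```

Request:
arm_command --delta_pos '[[0.308,0.694,0],[0.308,0.694,0],[0.308,0.694,0],[0.308,0.694,0],[0.308,0.694,0]]' --delta_rot '[[0,0,0.148],[0,0,0.148],[0,0,0.148],[0,0,0.148],[0,0,0.148]]' --claw '[0,0,0,0,0]'

```text
t: 2.18
eef_pos: [620.9, 292.2, 213.9]
tcp_rot: [-3.141, -0.0, 1.55]
ft_force: [0.5, 0.2, 0.0]
opening: 0.998
grip_force: 0.0
```

Run:
```python
from h import *
import json
c=calibration('wrist'); im=snap('wrist','w1.png'); json.dump({k:np.array(v).tolist() for k,v in c.items()},open('w1.json','w'))
print(c, state()['eef_pos'])
snap('top','top2.png')
cv2.imwrite('pics/w1b.png',cv2.resize(im[:,:,::-1],(800,500),interpolation=cv2.INTER_CUBIC))
```

```text
{'camera_matrix': array([[309.70691629,   0.        , 319.62057149],
       [  0.        , 309.70691629, 200.31805698],
       [  0.        ,   0.        ,   1.        ]]), 'T': array([[ 9.99794021e-01, -1.94464263e-02, -5.80962356e-03,
         6.22239006e+02],
       [-2.02855492e-02, -9.66528808e-01, -2.55754882e-01,
         3.63020289e+02],
       [-6.41650084e-04,  2.55820053e-01, -9.66724205e-01,
         3.83385206e+02],
       [ 0.00000000e+00,  0.00000000e+00,  0.00000000e+00,
         1.00000000e+00]])} [621.45801843 294.15649691 213.5074137 ]
```

View pics/w1b.png

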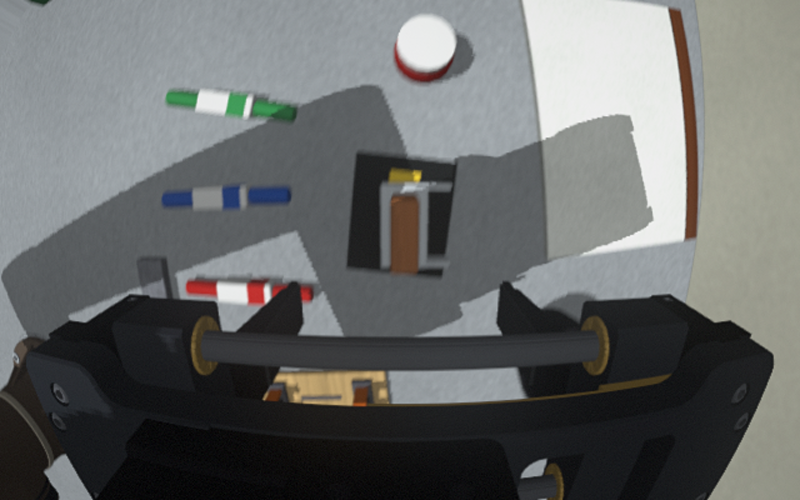

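```bash
cat >> h.py <<'E'
def crop(src,u0,v0,u1,v1,s,fn):
    im=cv2.imread('pics/'+src); c=cv2.resize(im[v0:v1,u0:u1],None,fx=s,fy=s,interpolation=cv2.INTER_CUBIC); cv2.imwrite('pics/'+fn,c)
E
python3 -c "
from h import *
crop('w1.png',120,60,380,245,3,'w1c.png')"
```

```text
(no output)
```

View pics/w1c.png

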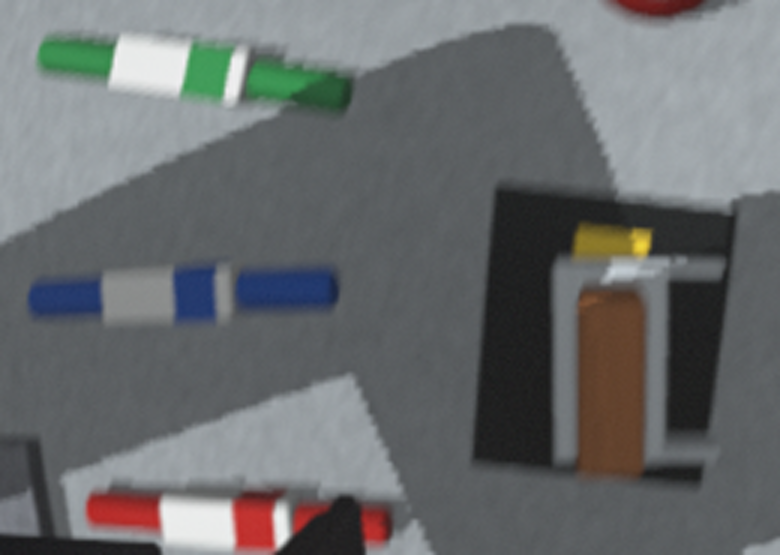

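Run:
```python
from fit import *
import json
cal={k:np.array(v) for k,v in json.load(open('w1.json')).items()}
c=lambda x,y:np.array([120+x/3,60+y/3])
print('scr',fit([(-12,32,75),(12,32,75),(-12,-32,75),(12,-32,75),(-22,40,27),(22,40,27)],[c(580,303),c(643,303),c(578,475),c(645,475),c(555,260),c(667,258)],[620,290,0],'wrist',cal))
print('mat',fit([(-50,60,3),(50,60,3),(50,-60,3),(-50,-60,3)],[c(495,186),c(737,212),c(703,485),c(474,460)],[620,290,0],'wrist',cal))
for n,a,b in(('green',(40,53),(352,92)),('blue',(30,298),(336,288)),('red',(88,508),(392,525))):
    A=at('wrist',*c(*b),11,cal);B=at('wrist',*c(*a),11,cal);d=A-B;print(n,(A+B)/2,np.hypot(*d),np.arctan2(d[1],d[0]))
```

```text
scr (array([ 6.25037e+02,  2.92110e+02, -1.80000e-02]), array([-1.3, -2. ,  1.6, -2. , -0.2,  1.6,  0.3,  1.5, -0.7,  0.3,  0.2,
        1. ]))
mat (array([ 6.22035e+02,  2.97496e+02, -1.23000e-01]), array([-0. , -0.9,  0.6, -1. , -0.2,  0.7, -0.4,  1.5]))
green [448.13694197 421.92893889] 154.41015382115413 -0.23702141049333653
blue [435.94776666 325.90052503] 153.4296563675659 -0.031699590458824596
red [452.08430353 222.89247149] 153.46737462770798 -0.04642105372521441
```

Run:
```python
from h import *
for i in range(3):
    s=state(); print(s['t'],s['eef_pos'],s['qvel'],calibration('wrist')['T'][:3,3]); read_camera('wrist') if i<2 else 0
```

```text
2.2833 [620.5156331  291.73832071 213.2789865 ] [-0.05011365 -0.04010524  0.07666889 -0.01287619 -0.01662087 -0.03504937] [621.93153862 362.6371266  382.73869969]
2.3333 [619.98067441 289.83666904 213.4135666 ] [-0.03598293 -0.0315202   0.04476346 -0.00629589 -0.0060442  -0.01180391] [621.5193736  360.8597199  382.81096889]
2.3833 [619.77487102 288.60122284 213.77748146] [-0.02574952 -0.02220962  0.01999966 -0.00231414 -0.00371472 -0.00120576] [621.39661714 359.65843405 383.14185052]
```

Run:
```python
from h import *
for i in range(3): read_camera('wrist')
import json
c=calibration('wrist'); snap('wrist','w2.png'); json.dump({k:np.array(v).tolist() for k,v in c.items()},open('w2.json','w'))
print(state()['eef_pos'])
old={k:np.array(v) for k,v in json.load(open('w1.json')).items()}
a=cv2.cvtColor(cv2.imread('pics/w1.png'),6);b=cv2.cvtColor(cv2.imread('pics/w2.png'),6)
pts=np.float32([[120+x/3,60+y/3] for x,y in[(495,186),(737,212),(703,485),(474,460),(580,303),(643,303),(40,53),(352,92),(30,298),(336,288),(88,508),(110,70),(185,320)]]).reshape(-1,1,2)
q,st,_=cv2.calcOpticalFlowPyrLK(a,b,pts,None,winSize=(15,15))
for p,r,s in zip(pts[:,0],q[:,0],st): print(p.round(1),r.round(1),at('wrist',*p,5,old).round(1),at('wrist',*r,5,c).round(1))
```

```text
[620.1144196  287.30772718 214.96251503]
[285. 122.] [284.6 119.7] [579.9 362.1] [578.8 360.1]
[365.7 130.7] [365.9 128.8] [677.9 349.7] [677.6 346.9]
[354.3 221.7] [354.5 219.2] [664.3 233.4] [663.6 231.4]
[278.  213.3] [277.7 211.9] [566.1 246.7] [564.7 243.5]
[313.3 161. ] [312.9 158.7] [613.3 313.1] [612.  310.9]
[334.3 161. ] [334.2 158.4] [639.1 312.6] [638.2 310.7]
[133.3  77.7] [132.9  76.7] [369.1 441.3] [367.4 438.6]
[237.3  90.7] [237.4  88.6] [521.6 404.5] [520.9 402.5]
[130.  159.3] [129.8 158.2] [355.  327.8] [353.5 325.1]
[232. 156.] [231.9 154.3] [510.9 322.8] [509.9 320.3]
[149.3 229.3] [149.2 227.9] [371.5 224.3] [370.1 221.9]
[156.7  83.3] [156.6  81.8] [407.8 427.2] [406.8 425.1]
[181.7 166.7] [181.6 165.3] [438.8 312.5] [437.7 309.8]
```

Request:
arm_command --delta_pos '[[0.013,0.002,-0.15],[0.013,0.002,-0.3],[0.013,0.002,-0.43],[0.013,0.002,-0.53],[0.013,0.002,-0.58]]' --delta_rot '[[0,0,0],[0,0,0],[0,0,0],[0,0,0],[0,0,0]]' --claw '[0,0,0,0,0]'

```text
t: 3.0
eef_pos: [622.3, 287.6, 66.6]
tcp_rot: [-3.138, 0.001, 1.547]
ft_force: [0.3, -0.9, -0.5]
opening: 1.001
grip_force: 0.0
```

Request:
arm_command --delta_pos '[[0,0,-0.06],[0,0,-0.11],[0,0,-0.14],[0,0,-0.151],[0,0,-0.151]]' --delta_rot '[[0,0,0],[0,0,0],[0,0,0],[0,0,0],[0,0,0]]' --claw '[0,0,0,0,0]'

```text
t: 3.42
eef_pos: [623.6, 288.8, 32.0]
tcp_rot: [3.142, 0.0, 1.548]
ft_force: [-0.1, 0.3, 0.4]
opening: 0.999
grip_force: 0.0
```

Request:
arm_command --delta_pos '[[0,0,0],[0,0,0],[0,0,0],[0,0,0],[0,0,0]]' --delta_rot '[[0,0,0],[0,0,0],[0,0,0],[0,0,0],[0,0,0]]' --claw '[0.5,1,1,1,1]'

```text
t: 3.83
eef_pos: [623.6, 289.0, 32.3]
tcp_rot: [3.141, -0.0, 1.548]
ft_force: [-0.2, 0.1, 0.1]
opening: 0.704
grip_force: 0.0
```

Request:
arm_command --delta_pos '[[0,0,0],[0,0,0],[0,0,0],[0,0,0],[0,0,0]]' --delta_rot '[[0,0,0],[0,0,0],[0,0,0],[0,0,0],[0,0,0]]' --claw '[1,1,1,1,1]'

```text
t: 4.25
eef_pos: [623.5, 288.9, 31.9]
tcp_rot: [3.142, 0.0, 1.548]
ft_force: [-0.2, 0.5, 0.9]
opening: 0.355
grip_force: 0.0
```

Request:
arm_command --delta_pos '[[0,0,0],[0,0,0],[0,0,0],[0,0,0],[0,0,0]]' --delta_rot '[[0,0,0],[0,0,0],[0,0,0],[0,0,0],[0,0,0]]' --claw '[1,1,1,1,1]'

```text
t: 4.67
eef_pos: [623.5, 288.9, 31.9]
tcp_rot: [3.141, 0.0, 1.548]
ft_force: [-0.5, 0.3, -0.9]
opening: 0.251
grip_force: 30.0
```

Request:
arm_command --delta_pos '[[0,0,0],[0,0,0],[0,0,0],[0,0,0],[0,0,0]]' --delta_rot '[[0,0,0],[0,0,0],[0,0,0],[0,0,0],[0,0,0]]' --claw '[1,1,1,1,1]'

```text
t: 5.08
eef_pos: [623.5, 288.9, 31.9]
tcp_rot: [3.141, -0.0, 1.548]
ft_force: [0.3, 0.5, -1.3]
opening: 0.249
grip_force: 30.0
```

Request:
arm_command --delta_pos '[[0,0,0.03],[0,0,0.08],[0,0,0.15],[0,0,0.23],[0,0,0.3]]' --delta_rot '[[0,0,0],[0,0,0],[0,0,0],[0,0,0],[0,0,0]]' --claw '[1,1,1,1,1]'

```text
t: 5.5
eef_pos: [623.6, 289.0, 109.2]
tcp_rot: [3.141, -0.0, 1.548]
ft_force: [-0.2, 0.2, -2.0]
opening: 0.253
grip_force: 30.0
```

Request:
arm_command --delta_pos '[[0,0,0.1],[0,0,0.2],[0,0,0.3],[0,0,0.36],[0,0,0.372]]' --delta_rot '[[0,0,0],[0,0,0],[0,0,0],[0,0,0],[0,0,0]]' --claw '[1,1,1,1,1]'

```text
t: 5.92
eef_pos: [624.3, 289.3, 204.5]
tcp_rot: [3.136, -0.002, 1.548]
ft_force: [0.1, -0.1, -1.2]
opening: 0.252
grip_force: 30.0
```

Request:
arm_command --delta_pos '[[-0.021,-0.136,0.006],[-0.042,-0.272,0.012],[-0.062,-0.408,0.018],[-0.083,-0.544,0.024],[-0.104,-0.68,0.03]]' --delta_rot '[[0,0,0.022],[0,0,0.022],[0,0,0.022],[0,0,0.022],[0,0,0.022]]' --claw '[1,1,1,1,1]'

```text
t: 6.33
eef_pos: [596.5, 117.5, 207.2]
tcp_rot: [-3.141, 0.0, 1.583]
ft_force: [0.2, -0.3, -2.8]
opening: 0.248
grip_force: 30.0
```

Request:
arm_command --delta_pos '[[-0.021,-0.136,0.006],[-0.042,-0.272,0.012],[-0.062,-0.408,0.018],[-0.083,-0.544,0.024],[-0.104,-0.68,0.03]]' --delta_rot '[[0,0,0.022],[0,0,0.022],[0,0,0.022],[0,0,0.022],[0,0,0.022]]' --claw '[1,1,1,1,1]'

```text
t: 6.75
eef_pos: [570.5, -52.5, 214.8]
tcp_rot: [-3.141, -0.0, 1.617]
ft_force: [0.7, -0.7, -2.5]
opening: 0.252
grip_force: 30.0
```

Request:
arm_command --delta_pos '[[-0.021,-0.136,0.006],[-0.042,-0.272,0.012],[-0.062,-0.408,0.018],[-0.083,-0.544,0.024],[-0.104,-0.68,0.03]]' --delta_rot '[[0,0,0.022],[0,0,0.022],[0,0,0.022],[0,0,0.022],[0,0,0.022]]' --claw '[1,1,1,1,1]'

```text
t: 7.17
eef_pos: [544.6, -222.5, 222.3]
tcp_rot: [-3.141, -0.0, 1.652]
ft_force: [1.3, 0.8, -1.4]
opening: 0.25
grip_force: 30.0
```

Request:
arm_command --delta_pos '[[-0.021,-0.136,0.006],[-0.042,-0.272,0.012],[-0.062,-0.408,0.018],[-0.083,-0.544,0.024],[-0.104,-0.68,0.03]]' --delta_rot '[[0,0,0.022],[0,0,0.022],[0,0,0.022],[0,0,0.022],[0,0,0.022]]' --claw '[1,1,1,1,1]'

```text
t: 7.58
eef_pos: [518.6, -392.5, 229.7]
tcp_rot: [-3.141, -0.001, 1.686]
ft_force: [0.8, 0.8, -3.0]
opening: 0.25
grip_force: 30.0
```

Request:
arm_command --delta_pos '[[0,0,0],[0,0,0],[0,0,0],[0,0,0],[0,0,0]]' --delta_rot '[[0,0,0],[0,0,0],[0,0,0],[0,0,0],[0,0,0]]' --claw '[1,1,1,1,1]'

```text
t: 8.0
eef_pos: [519.8, -389.9, 230.0]
tcp_rot: [-3.142, -0.0, 1.688]
ft_force: [0.7, -0.2, -2.7]
opening: 0.247
grip_force: 30.0
```

Run:
```python
from h import *
import json
print(state()['eef_pos'],state()['tcp_rot'])
c=calibration('wrist'); im=snap('wrist','w3.png'); json.dump({k:np.array(v).tolist() for k,v in c.items()},open('w3.json','w'))
cv2.imwrite('pics/w3b.png',cv2.resize(im[:,:,::-1],(800,500),interpolation=cv2.INTER_CUBIC))
```

```text
[ 519.77938552 -389.88847987  230.00805487] [-3.14158608e+00 -2.00474932e-04  1.68777975e+00]
```

View pics/w3b.png

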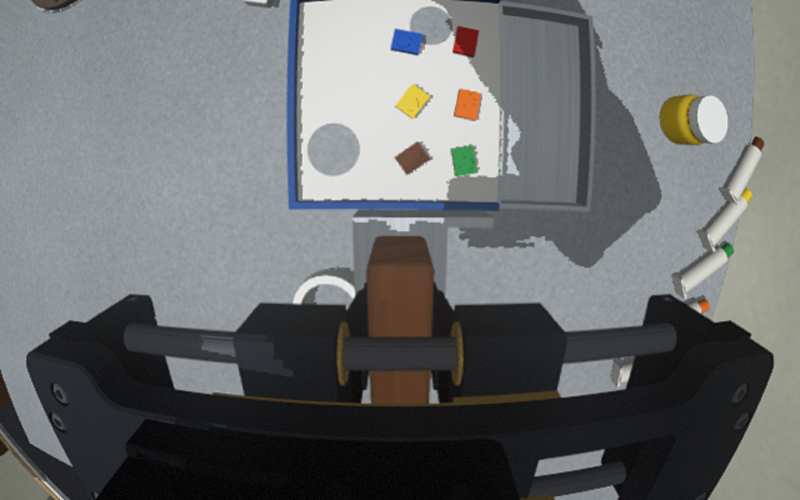

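Run:
```python
from fit import *
import json
cal={k:np.array(v) for k,v in json.load(open('w3.json')).items()}
c=lambda x,y:np.array([x/1.25,y/1.25])
P=fit([(-95,-98,40),(95,-98,40),(201,-105,32),(201,105,32)],[c(302,201),c(499,202),c(590,210),c(594,15)],[505,-267,.11],'wrist',cal); print(P)
p=P[0];R=np.array([[np.cos(p[2]),-np.sin(p[2])],[np.sin(p[2]),np.cos(p[2])]])
for n,q in dict(red=(466,41),or_=(468,104),green=(464,160),blue=(407,42),yel=(413,101),brown=(412,158)).items():
    w=at('wrist',*c(*q),47,cal); print(n,np.round(w),np.round(R.T@(w-p[:2])))
for l in(-3,52,-55): print(l,[(p[:2]+R@[x,l]).round(1) for x in(-64,80)])
```

```text
(array([ 5.05556e+02, -2.68477e+02,  1.15000e-01]), array([-1.4,  0. ,  0.2, -0.3,  1.7,  0.5, -0.2,  0. ]))
red [ 559. -209.] [60. 53.]
or_ [ 567. -269.] [61. -7.]
green [ 570. -321.] [ 58. -59.]
blue [ 506. -218.] [ 6. 50.]
yel [ 518. -273.] [12. -6.]
brown [ 523. -325.] [ 11. -58.]
-3 [array([ 442.3, -278.8]), array([ 585.4, -262.3])]
52 [array([ 436. , -224.2]), array([ 579.1, -207.6])]
-55 [array([ 448.3, -330.5]), array([ 591.3, -313.9])]
```

Request:
arm_command --delta_pos '[[-0.062,0.09,-0.096],[-0.124,0.18,-0.192],[-0.186,0.27,-0.288],[-0.248,0.36,-0.384],[-0.309,0.449,-0.48]]' --delta_rot '[[0,0,0],[0,0,0],[0,0,0],[0,0,0],[0,0,0]]' --claw '[1,1,1,1,1]'

```text
t: 8.47
eef_pos: [441.5, -277.1, 109.5]
tcp_rot: [3.141, 0.001, 1.687]
ft_force: [0.5, 0.2, -2.7]
opening: 0.254
grip_force: 30.0
```

Request:
arm_command --delta_pos '[[0,0,0],[0,0,-0.03],[0,0,-0.08],[0,0,-0.12],[0,0,-0.14]]' --delta_rot '[[0,0,0],[0,0,0],[0,0,0],[0,0,0],[0,0,0]]' --claw '[1,1,1,1,1]'

```text
t: 8.88
eef_pos: [442.7, -279.1, 74.0]
tcp_rot: [3.141, 0.0, 1.687]
ft_force: [-0.5, -0.6, -0.6]
opening: 0.251
grip_force: 30.0
```

Request:
arm_command --delta_pos '[[0,0,-0.01],[0,0,-0.018],[0,0,-0.022],[0,0,-0.022],[0,0,-0.022]]' --delta_rot '[[0,0,0],[0,0,0],[0,0,0],[0,0,0],[0,0,0]]' --claw '[1,1,1,1,1]'

```text
t: 9.3
eef_pos: [442.4, -279.0, 69.7]
tcp_rot: [3.141, 0.0, 1.686]
ft_force: [0.5, 0.1, -2.1]
opening: 0.253
grip_force: 30.0
```

Request:
arm_command --delta_pos '[[0.029,0.003,0],[0.058,0.007,0],[0.086,0.01,0],[0.114,0.013,0],[0.143,0.0165,0]]' --delta_rot '[[0,0,0],[0,0,0],[0,0,0],[0,0,0],[0,0,0]]' --claw '[1,1,1,1,1]'

```text
t: 9.72
eef_pos: [479.0, -274.5, 69.4]
tcp_rot: [3.141, 0.0, 1.687]
ft_force: [-0.1, 0.0, -2.4]
opening: 0.252
grip_force: 30.0
```

Request:
arm_command --delta_pos '[[0.029,0.003,0],[0.058,0.007,0],[0.086,0.01,0],[0.114,0.013,0],[0.143,0.0165,0]]' --delta_rot '[[0,0,0],[0,0,0],[0,0,0],[0,0,0],[0,0,0]]' --claw '[1,1,1,1,1]'

```text
t: 10.13
eef_pos: [514.4, -270.4, 69.4]
tcp_rot: [3.142, -0.0, 1.686]
ft_force: [-0.4, -0.4, -2.5]
opening: 0.255
grip_force: 30.0
```

Request:
arm_command --delta_pos '[[0.029,0.003,0],[0.058,0.007,0],[0.086,0.01,0],[0.114,0.013,0],[0.143,0.0165,0]]' --delta_rot '[[0,0,0],[0,0,0],[0,0,0],[0,0,0],[0,0,0]]' --claw '[1,1,1,1,1]'

```text
t: 10.55
eef_pos: [550.1, -266.3, 69.4]
tcp_rot: [-3.142, -0.0, 1.686]
ft_force: [-0.5, 0.4, -2.8]
opening: 0.251
grip_force: 30.0
```

Request:
arm_command --delta_pos '[[0.029,0.003,0],[0.058,0.007,0],[0.086,0.01,0],[0.114,0.013,0],[0.143,0.0165,0]]' --delta_rot '[[0,0,0],[0,0,0],[0,0,0],[0,0,0],[0,0,0]]' --claw '[1,1,1,1,1]'

```text
t: 10.97
eef_pos: [585.9, -262.2, 69.4]
tcp_rot: [3.142, -0.0, 1.686]
ft_force: [1.0, 0.1, -2.8]
opening: 0.252
grip_force: 30.0
```

Request:
arm_command --delta_pos '[[0,0,0],[0,0,0],[0,0,0.03],[0,0,0.1],[0,0,0.18]]' --delta_rot '[[0,0,0],[0,0,0],[0,0,0],[0,0,0],[0,0,0]]' --claw '[1,1,1,1,1]'

```text
t: 11.38
eef_pos: [584.4, -262.1, 114.5]
tcp_rot: [-3.14, -0.001, 1.686]
ft_force: [0.0, 0.2, -1.2]
opening: 0.252
grip_force: 30.0
```

Run:
```python
from h import *
snap('top','top3.png'); crop('top3.png',290,125,470,260,3,'t3c.png'); snap('side','side3.png')
```

```text
(no output)
```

View pics/t3c.png

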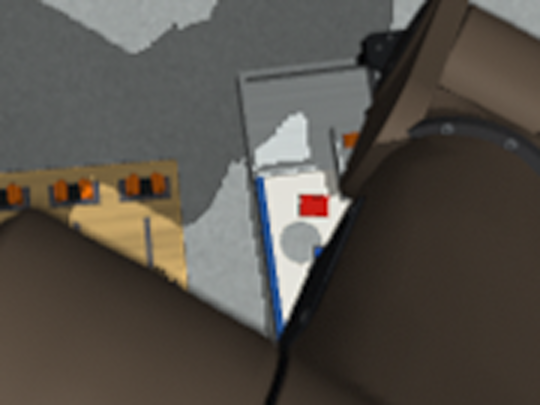

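Request:
arm_command --delta_pos '[[-0.12,0.03,0],[-0.24,0.06,0],[-0.36,0.09,0],[-0.48,0.12,0],[-0.597,0.152,0]]' --delta_rot '[[0,0,0],[0,0,0],[0,0,0],[0,0,0],[0,0,0]]' --claw '[1,1,1,1,1]'

```text
t: 11.9
eef_pos: [434.0, -223.7, 114.0]
tcp_rot: [-3.141, -0.0, 1.686]
ft_force: [0.8, -0.4, -2.4]
opening: 0.251
grip_force: 30.0
```

Request:
arm_command --delta_pos '[[0,0,0],[0,0,0],[0,0,-0.05],[0,0,-0.1],[0,0,-0.13]]' --delta_rot '[[0,0,0],[0,0,0],[0,0,0],[0,0,0],[0,0,0]]' --claw '[1,1,1,1,1]'

```text
t: 12.32
eef_pos: [436.5, -224.6, 80.9]
tcp_rot: [3.141, 0.0, 1.686]
ft_force: [0.3, 0.0, -2.4]
opening: 0.252
grip_force: 30.0
```

Request:
arm_command --delta_pos '[[0,0,-0.02],[0,0,-0.035],[0,0,-0.045],[0,0,-0.05],[0,0,-0.05]]' --delta_rot '[[0,0,0],[0,0,0],[0,0,0],[0,0,0],[0,0,0]]' --claw '[1,1,1,1,1]'

```text
t: 12.73
eef_pos: [436.1, -224.4, 69.4]
tcp_rot: [3.142, 0.0, 1.686]
ft_force: [-0.5, 0.9, -3.1]
opening: 0.251
grip_force: 30.0
```

Request:
arm_command --delta_pos '[[0.029,0.003,0],[0.058,0.007,0],[0.086,0.01,0],[0.114,0.013,0],[0.143,0.0165,0]]' --delta_rot '[[0,0,0],[0,0,0],[0,0,0],[0,0,0],[0,0,0]]' --claw '[1,1,1,1,1]'

```text
t: 13.15
eef_pos: [472.7, -220.1, 69.5]
tcp_rot: [3.141, 0.0, 1.687]
ft_force: [-0.7, -0.0, -2.6]
opening: 0.257
grip_force: 30.0
```

Request:
arm_command --delta_pos '[[0.029,0.003,0],[0.058,0.007,0],[0.086,0.01,0],[0.114,0.013,0],[0.143,0.0165,0]]' --delta_rot '[[0,0,0],[0,0,0],[0,0,0],[0,0,0],[0,0,0]]' --claw '[1,1,1,1,1]'

```text
t: 13.57
eef_pos: [508.1, -215.9, 69.4]
tcp_rot: [-3.142, -0.0, 1.686]
ft_force: [-0.1, 0.6, -2.7]
opening: 0.251
grip_force: 30.0
```

Request:
arm_command --delta_pos '[[0.029,0.003,0],[0.058,0.007,0],[0.086,0.01,0],[0.114,0.013,0],[0.143,0.0165,0]]' --delta_rot '[[0,0,0],[0,0,0],[0,0,0],[0,0,0],[0,0,0]]' --claw '[1,1,1,1,1]'

```text
t: 13.98
eef_pos: [543.9, -211.9, 69.4]
tcp_rot: [3.142, -0.0, 1.686]
ft_force: [-0.4, -0.2, -1.9]
opening: 0.254
grip_force: 30.0
```

Request:
arm_command --delta_pos '[[0.029,0.003,0],[0.058,0.007,0],[0.086,0.01,0],[0.114,0.013,0],[0.143,0.0165,0]]' --delta_rot '[[0,0,0],[0,0,0],[0,0,0],[0,0,0],[0,0,0]]' --claw '[1,1,1,1,1]'

```text
t: 14.4
eef_pos: [579.6, -207.7, 69.4]
tcp_rot: [3.142, -0.0, 1.686]
ft_force: [-0.1, -0.3, -2.7]
opening: 0.256
grip_force: 30.0
```

Request:
arm_command --delta_pos '[[0,0,0],[0,0,0],[0,0,0.03],[0,0,0.1],[0,0,0.18]]' --delta_rot '[[0,0,0],[0,0,0],[0,0,0],[0,0,0],[0,0,0]]' --claw '[1,1,1,1,1]'

```text
t: 14.82
eef_pos: [578.1, -207.7, 114.5]
tcp_rot: [-3.14, -0.001, 1.686]
ft_force: [1.0, 0.3, -2.3]
opening: 0.252
grip_force: 30.0
```

Request:
arm_command --delta_pos '[[-0.1,-0.098,0],[-0.21,-0.196,0],[-0.315,-0.294,0],[-0.42,-0.393,0],[-0.523,-0.491,0]]' --delta_rot '[[0,0,0],[0,0,0],[0,0,0],[0,0,0],[0,0,0]]' --claw '[1,1,1,1,1]'

```text
t: 15.23
eef_pos: [446.6, -331.4, 115.2]
tcp_rot: [3.141, 0.0, 1.687]
ft_force: [1.1, -1.0, -2.2]
opening: 0.254
grip_force: 30.0
```

Request:
arm_command --delta_pos '[[0,0,0],[0,0,0],[0,0,-0.05],[0,0,-0.1],[0,0,-0.13]]' --delta_rot '[[0,0,0],[0,0,0],[0,0,0],[0,0,0],[0,0,0]]' --claw '[1,1,1,1,1]'

```text
t: 15.65
eef_pos: [448.5, -329.7, 81.4]
tcp_rot: [-3.141, -0.0, 1.687]
ft_force: [-0.4, -0.1, -1.7]
opening: 0.25
grip_force: 30.0
```

Request:
arm_command --delta_pos '[[0,0,-0.02],[0,0,-0.035],[0,0,-0.045],[0,0,-0.05],[0,0,-0.05]]' --delta_rot '[[0,0,0],[0,0,0],[0,0,0],[0,0,0],[0,0,0]]' --claw '[1,1,1,1,1]'

```text
t: 16.07
eef_pos: [448.4, -330.5, 69.5]
tcp_rot: [3.141, 0.0, 1.687]
ft_force: [0.4, -0.2, -2.0]
opening: 0.251
grip_force: 30.0
```

Request:
arm_command --delta_pos '[[0.029,0.003,0],[0.058,0.007,0],[0.086,0.01,0],[0.114,0.013,0],[0.143,0.0165,0]]' --delta_rot '[[0,0,0],[0,0,0],[0,0,0],[0,0,0],[0,0,0]]' --claw '[1,1,1,1,1]'

```text
t: 16.48
eef_pos: [484.9, -326.3, 69.5]
tcp_rot: [3.141, 0.0, 1.687]
ft_force: [0.2, 0.3, -2.2]
opening: 0.249
grip_force: 30.0
```

Request:
arm_command --delta_pos '[[0.029,0.003,0],[0.058,0.007,0],[0.086,0.01,0],[0.114,0.013,0],[0.143,0.0165,0]]' --delta_rot '[[0,0,0],[0,0,0],[0,0,0],[0,0,0],[0,0,0]]' --claw '[1,1,1,1,1]'

```text
t: 16.9
eef_pos: [520.4, -322.2, 69.4]
tcp_rot: [-3.142, -0.0, 1.686]
ft_force: [-0.3, -0.2, -3.0]
opening: 0.249
grip_force: 30.0
```

Request:
arm_command --delta_pos '[[0.029,0.003,0],[0.058,0.007,0],[0.086,0.01,0],[0.114,0.013,0],[0.143,0.0165,0]]' --delta_rot '[[0,0,0],[0,0,0],[0,0,0],[0,0,0],[0,0,0]]' --claw '[1,1,1,1,1]'

```text
t: 17.32
eef_pos: [556.1, -318.1, 69.4]
tcp_rot: [3.142, -0.0, 1.686]
ft_force: [-0.3, -0.8, -2.3]
opening: 0.252
grip_force: 30.0
```

Request:
arm_command --delta_pos '[[0.029,0.003,0],[0.058,0.007,0],[0.086,0.01,0],[0.114,0.013,0],[0.143,0.0165,0]]' --delta_rot '[[0,0,0],[0,0,0],[0,0,0],[0,0,0],[0,0,0]]' --claw '[1,1,1,1,1]'

```text
t: 17.73
eef_pos: [591.9, -314.0, 69.4]
tcp_rot: [3.142, -0.0, 1.686]
ft_force: [-0.5, 0.3, -2.8]
opening: 0.251
grip_force: 30.0
```

Request:
arm_command --delta_pos '[[0,0,0],[0,0,0],[0,0,0.03],[0,0,0.1],[0,0,0.18]]' --delta_rot '[[0,0,0],[0,0,0],[0,0,0],[0,0,0],[0,0,0]]' --claw '[1,1,1,1,1]'

```text
t: 18.15
eef_pos: [590.4, -313.9, 114.5]
tcp_rot: [-3.14, -0.001, 1.686]
ft_force: [0.6, 0.6, -2.0]
opening: 0.251
grip_force: 30.0
```

Next I'll go back to the earlier viewing pose (519.5, -391, 230) and check that the plate is clear.

Request:
arm_command --delta_pos '[[-0.05,-0.06,0.15],[-0.12,-0.12,0.25],[-0.18,-0.18,0.35],[-0.24,-0.24,0.42],[-0.288,-0.309,0.462]]' --delta_rot '[[0,0,0],[0,0,0],[0,0,0],[0,0,0],[0,0,0]]' --claw '[1,1,1,1,1]'

```text
t: 18.57
eef_pos: [518.2, -392.0, 233.4]
tcp_rot: [3.139, 0.002, 1.686]
ft_force: [0.5, 0.2, -2.7]
opening: 0.249
grip_force: 30.0
```

Request:
arm_command --delta_pos '[[0,0,0],[0,0,0],[0,0,0],[0,0,0],[0,0,0]]' --delta_rot '[[0,0,0],[0,0,0],[0,0,0],[0,0,0],[0,0,0]]' --claw '[1,1,1,1,1]'

```text
t: 18.98
eef_pos: [519.5, -390.5, 229.2]
tcp_rot: [-3.141, -0.001, 1.687]
ft_force: [0.3, 0.2, -1.6]
opening: 0.253
grip_force: 30.0
```

Run:
```python
from h import *
snap('wrist','w4.png'); im=snap('top','top4.png'); a=cv2.imread('pics/w4.png'); 
out=np.zeros((480,780,3),np.uint8); w=cv2.resize(a[0:190,200:500],(780,494))[:480]; cv2.imwrite('pics/w4c.png',w)
```

```text
(no output)
```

View pics/w4c.png

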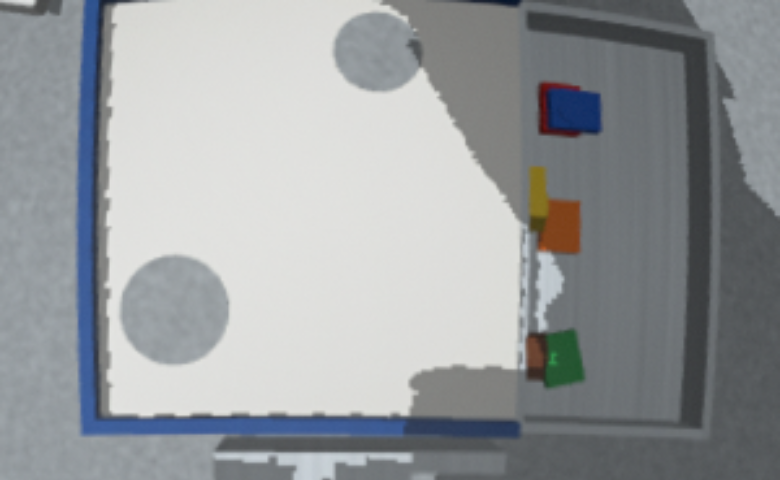

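Request:
arm_command --delta_pos '[[0.02,0.137,-0.016],[0.041,0.274,-0.032],[0.061,0.412,-0.048],[0.081,0.549,-0.064],[0.1016,0.686,-0.08]]' --delta_rot '[[0,0,-0.0378],[0,0,-0.0378],[0,0,-0.0378],[0,0,-0.0378],[0,0,-0.0378]]' --claw '[1,1,1,1,1]'

```text
t: 19.5
eef_pos: [544.6, -217.9, 209.6]
tcp_rot: [-3.141, -0.0, 1.627]
ft_force: [0.9, 0.7, -2.4]
opening: 0.251
grip_force: 30.0
```

Request:
arm_command --delta_pos '[[0.02,0.137,-0.016],[0.041,0.274,-0.032],[0.061,0.412,-0.048],[0.081,0.549,-0.064],[0.1016,0.686,-0.08]]' --delta_rot '[[0,0,-0.0378],[0,0,-0.0378],[0,0,-0.0378],[0,0,-0.0378],[0,0,-0.0378]]' --claw '[1,1,1,1,1]'

```text
t: 19.92
eef_pos: [570.0, -46.2, 189.6]
tcp_rot: [-3.142, -0.0, 1.568]
ft_force: [0.4, -0.2, -1.5]
opening: 0.248
grip_force: 30.0
```

Request:
arm_command --delta_pos '[[0.02,0.137,-0.016],[0.041,0.274,-0.032],[0.061,0.412,-0.048],[0.081,0.549,-0.064],[0.1016,0.686,-0.08]]' --delta_rot '[[0,0,-0.0378],[0,0,-0.0378],[0,0,-0.0378],[0,0,-0.0378],[0,0,-0.0378]]' --claw '[1,1,1,1,1]'

```text
t: 20.33
eef_pos: [595.3, 125.4, 169.6]
tcp_rot: [-3.141, 0.0, 1.509]
ft_force: [1.1, -1.0, -1.7]
opening: 0.253
grip_force: 30.0
```

Request:
arm_command --delta_pos '[[0.02,0.137,-0.016],[0.041,0.274,-0.032],[0.061,0.412,-0.048],[0.081,0.549,-0.064],[0.1016,0.686,-0.08]]' --delta_rot '[[0,0,-0.0378],[0,0,-0.0378],[0,0,-0.0378],[0,0,-0.0378],[0,0,-0.0378]]' --claw '[1,1,1,1,1]'

```text
t: 20.75
eef_pos: [620.5, 296.9, 149.4]
tcp_rot: [-3.141, 0.0, 1.45]
ft_force: [0.5, -0.6, -2.4]
opening: 0.252
grip_force: 30.0
```

Request:
arm_command --delta_pos '[[0,0,0],[0,0,0],[0,0,-0.08],[0,0,-0.18],[0,0,-0.26]]' --delta_rot '[[0,0,0],[0,0,0],[0,0,0],[0,0,0],[0,0,0]]' --claw '[1,1,1,1,1]'

```text
t: 21.17
eef_pos: [620.5, 293.7, 83.9]
tcp_rot: [-3.141, 0.0, 1.448]
ft_force: [0.2, 0.5, -3.1]
opening: 0.25
grip_force: 30.0
```

Request:
arm_command --delta_pos '[[0,0,-0.07],[0,0,-0.12],[0,0,-0.16],[0,0,-0.18],[0,0,-0.18]]' --delta_rot '[[0,0,0],[0,0,0],[0,0,0],[0,0,0],[0,0,0]]' --claw '[1,1,1,1,1]'

```text
t: 21.58
eef_pos: [620.6, 294.3, 39.2]
tcp_rot: [-3.141, 0.001, 1.449]
ft_force: [-0.4, -0.1, -2.3]
opening: 0.252
grip_force: 30.0
```

Request:
arm_command --delta_pos '[[0,0,-0.01],[0,0,-0.02],[0,0,-0.027],[0,0,-0.03],[0,0,-0.03]]' --delta_rot '[[0,0,0],[0,0,0],[0,0,0],[0,0,0],[0,0,0]]' --claw '[1,1,1,1,1]'

```text
t: 22.0
eef_pos: [620.8, 294.7, 32.5]
tcp_rot: [3.141, -0.0, 1.449]
ft_force: [0.3, -0.8, -3.0]
opening: 0.25
grip_force: 30.0
```

Request:
arm_command --delta_pos '[[0,0,0],[0,0,0],[0,0,0],[0,0,0],[0,0,0]]' --delta_rot '[[0,0,0],[0,0,0],[0,0,0],[0,0,0],[0,0,0]]' --claw '[0.7,0.6,0.5,0.4,0.3]'

```text
t: 22.42
eef_pos: [620.9, 294.7, 32.6]
tcp_rot: [3.141, -0.0, 1.449]
ft_force: [0.8, 0.5, 0.3]
opening: 0.522
grip_force: 0.0
```

Request:
arm_command --delta_pos '[[0,0,0],[0,0,0],[0,0,0],[0,0,0],[0,0,0]]' --delta_rot '[[0,0,0],[0,0,0],[0,0,0],[0,0,0],[0,0,0]]' --claw '[0.2,0,0,0,0]'

```text
t: 22.83
eef_pos: [620.8, 294.7, 32.4]
tcp_rot: [3.142, 0.0, 1.449]
ft_force: [0.0, 0.7, 0.4]
opening: 0.876
grip_force: 0.0
```

Request:
arm_command --delta_pos '[[0,0,0.04],[0,0,0.12],[0,0,0.25],[0,0,0.4],[0,0,0.54]]' --delta_rot '[[0,0,0],[0,0,0],[0,0,0],[0,0,0],[0,0,0]]' --claw '[0,0,0,0,0]'

```text
t: 23.25
eef_pos: [620.6, 294.6, 169.8]
tcp_rot: [3.141, -0.0, 1.449]
ft_force: [0.1, -0.6, 0.7]
opening: 0.999
grip_force: 0.0
```

Request:
arm_command --delta_pos '[[-0.05,0.02,0.05],[-0.1,0.04,0.1],[-0.15,0.06,0.15],[-0.2,0.08,0.19],[-0.24,0.1,0.19]]' --delta_rot '[[0,0,0.07],[0,0,0.14],[0,0,0.21],[0,0,0.28],[0,0,0.35]]' --claw '[0,0,0,0,0]'

```text
t: 23.67
eef_pos: [560.5, 320.2, 218.1]
tcp_rot: [3.138, 0.0, 2.004]
ft_force: [-0.5, 0.3, 0.0]
opening: 0.999
grip_force: 0.0
```

Request:
arm_command --delta_pos '[[0,0,0],[0,0,0],[0,0,0],[0,0,0],[0,0,0]]' --delta_rot '[[0,0,0.07],[0,0,0.14],[0,0,0.21],[0,0,0.28],[0,0,0.35]]' --claw '[0,0,0,0,0]'

```text
t: 24.08
eef_pos: [560.7, 319.7, 215.8]
tcp_rot: [3.141, 0.0, 2.554]
ft_force: [-1.1, -0.5, -0.5]
opening: 0.999
grip_force: 0.0
```

Request:
arm_command --delta_pos '[[0,0,0],[0,0,0],[0,0,0],[0,0,0],[0,0,0]]' --delta_rot '[[0,0,0.07],[0,0,0.14],[0,0,0.21],[0,0,0.28],[0,0,0.35]]' --claw '[0,0,0,0,0]'

```text
t: 24.5
eef_pos: [560.7, 319.6, 215.8]
tcp_rot: [3.141, 0.001, 3.104]
ft_force: [0.0, -0.3, 0.4]
opening: 0.997
grip_force: 0.0
```

Request:
arm_command --delta_pos '[[0,0,0],[0,0,0],[0,0,0],[0,0,0],[0,0,0]]' --delta_rot '[[0,0,0],[0,0,0],[0,0,0],[0,0,0],[0,0,0]]' --claw '[0,0,0,0,0]'

```text
t: 24.92
eef_pos: [560.8, 319.7, 215.0]
tcp_rot: [3.141, 0.0, 3.097]
ft_force: [-0.2, -1.1, 1.1]
opening: 0.998
grip_force: 0.0
```

Run:
```python
from h import *
import json
print(state()['eef_pos'],state()['tcp_rot'],state()['joints'])
c=calibration('wrist'); im=snap('wrist','w5.png'); json.dump({k:np.array(v).tolist() for k,v in c.items()},open('w5.json','w'))
snap('top','top5.png')
cv2.imwrite('pics/w5b.png',cv2.resize(im[:,:,::-1],(800,500),interpolation=cv2.INTER_CUBIC))
```

```text
[560.79261508 319.68332896 215.0354254 ] [3.14146434e+00 6.56251397e-05 3.09662151e+00] [ 4.15807001e-01  5.20151254e-01  1.50466521e+00  9.54233970e-05
  1.11666035e+00 -1.11006004e+00]
```

View pics/w5b.png

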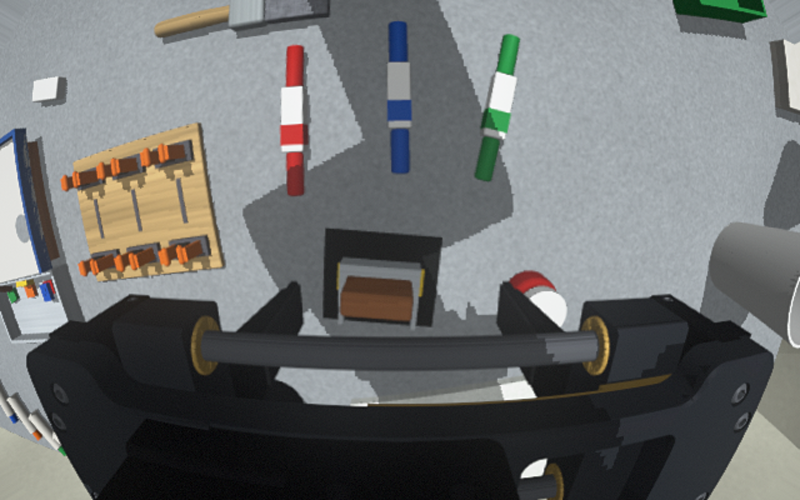

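Run:
```python
from fit import *
import json
cal={k:np.array(v) for k,v in json.load(open('w5.json')).items()}
for n,a,b in(('red',(295,45),(295,195)),('blue',(398,22),(400,173)),('green',(511,36),(484,181))):
    A=at('wrist',b[0]/1.25,b[1]/1.25,11,cal);B=at('wrist',a[0]/1.25,a[1]/1.25,11,cal);d=A-B;print(n,(A+B)/2,np.hypot(*d),np.arctan2(d[1],d[0]))
m=[(-50,60,3),(50,60,3),(50,-60,3),(-50,-60,3)]
c=lambda x,y:np.array([x,y])/1.25
print(fit(m,[c(441,238),c(432,326),c(323,318),c(326,229)],[620,290,0],'wrist',cal))
print(fit([(-22,40,27),(-22,-40,27),(-12,32,75),(-12,-32,75)],[c(425,264),c(338,259),c(413,289),c(343,280)],[620,290,0],'wrist',cal))
print(fit([(80,102.5,10),(-80,102.5,10)],[c(223,267),c(199,123)],[526,14,0],'wrist',cal))
```

```text
red [450.62573425 220.51669741] 151.22202785101527 -0.05286644389588819
blue [435.53074397 323.77783369] 150.46787132120616 -0.03163575158033217
green [447.5870227  420.02841171] 150.73054721989067 -0.22604727440702846
(array([ 6.20356e+02,  2.95757e+02, -1.23000e-01]), array([ 1.1, -0.3,  0.1,  0.6, -0.1,  0.2, -1.1, -0.2]))
(array([ 6.13358e+02,  2.96929e+02, -1.34000e-01]), array([-1.8, -0.7,  1.8, -2.5,  1.9,  0.5, -1.8,  2.4]))
(array([5.26045e+02, 1.69090e+01, 6.40000e-02]), array([ 0.1,  1. , -0.2, -0.9]))
```

Request:
arm_command --delta_pos '[[-0.088,-0.08,-0.112],[-0.176,-0.16,-0.224],[-0.264,-0.24,-0.336],[-0.352,-0.32,-0.448],[-0.439,-0.398,-0.56]]' --delta_rot '[[0,0,-0.005],[0,0,-0.005],[0,0,-0.005],[0,0,-0.005],[0,0,-0.005]]' --claw '[0,0,0,0,0]'

```text
t: 25.43
eef_pos: [449.8, 219.4, 74.3]
tcp_rot: [3.141, 0.001, 3.09]
ft_force: [1.5, 0.0, -1.2]
opening: 0.999
grip_force: 0.0
```

Request:
arm_command --delta_pos '[[0,0,0],[0,0,-0.05],[0,0,-0.12],[0,0,-0.19],[0,0,-0.23]]' --delta_rot '[[0,0,0],[0,0,0],[0,0,0],[0,0,0],[0,0,0]]' --claw '[0,0,0,0,0]'

```text
t: 25.85
eef_pos: [451.2, 220.3, 16.3]
tcp_rot: [-3.141, -0.001, 3.09]
ft_force: [-1.4, 0.3, -1.1]
opening: 1.002
grip_force: 0.0
```

Request:
arm_command --delta_pos '[[0,0,-0.02],[0,0,-0.04],[0,0,-0.055],[0,0,-0.058],[0,0,-0.058]]' --delta_rot '[[0,0,0],[0,0,0],[0,0,0],[0,0,0],[0,0,0]]' --claw '[0,0,0.2,0.3,0.5]'

```text
t: 26.27
eef_pos: [451.2, 220.3, 3.2]
tcp_rot: [3.141, 0.0, 3.09]
ft_force: [0.4, 0.1, 0.4]
opening: 0.844
grip_force: 0.0
```

Request:
arm_command --delta_pos '[[0,0,0],[0,0,0],[0,0,0],[0,0,0],[0,0,0]]' --delta_rot '[[0,0,0],[0,0,0],[0,0,0],[0,0,0],[0,0,0]]' --claw '[1,1,1,1,1]'

```text
t: 26.68
eef_pos: [451.1, 220.2, 3.1]
tcp_rot: [3.141, 0.0, 3.09]
ft_force: [-0.3, -0.4, -0.1]
opening: 0.501
grip_force: 0.0
```

Request:
arm_command --delta_pos '[[0,0,0],[0,0,0],[0,0,0],[0,0,0],[0,0,0]]' --delta_rot '[[0,0,0],[0,0,0],[0,0,0],[0,0,0],[0,0,0]]' --claw '[1,1,1,1,1]'

```text
t: 27.1
eef_pos: [451.1, 220.2, 2.9]
tcp_rot: [3.141, 0.0, 3.09]
ft_force: [0.4, -0.1, -0.0]
opening: 0.228
grip_force: 30.0
```

Request:
arm_command --delta_pos '[[0,0,0],[0,0,0],[0,0,0],[0,0,0],[0,0,0]]' --delta_rot '[[0,0,0],[0,0,0],[0,0,0],[0,0,0],[0,0,0]]' --claw '[1,1,1,1,1]'

```text
t: 27.52
eef_pos: [451.1, 220.2, 2.9]
tcp_rot: [3.141, 0.0, 3.09]
ft_force: [-0.1, -0.2, -0.1]
opening: 0.231
grip_force: 30.0
```

Run:
```python
from h import *
s=state(); print(s['eef_pos'],s['tcp_rot'],s['opening'],s['grip_force'],s['ft_force'])
```

```text
[451.08256376 220.18148825   2.91651744] [3.14147120e+00 2.91076599e-05 3.09034969e+00] 0.23057934107897907 30.00003218650818 [-0.12811042 -0.18380926 -0.12587726]
```

Request:
arm_command --delta_pos '[[0,0,0.04],[0,0,0.12],[0,0,0.25],[0,0,0.38],[0,0,0.47]]' --delta_rot '[[0,0,0],[0,0,0],[0,0,0],[0,0,0],[0,0,0]]' --claw '[1,1,1,1,1]'

```text
t: 27.93
eef_pos: [451.2, 220.3, 123.5]
tcp_rot: [3.141, 0.002, 3.09]
ft_force: [-0.5, -0.4, -1.0]
opening: 0.229
grip_force: 30.0
```

Request:
arm_command --delta_pos '[[0.02,-0.07,0],[0.05,-0.17,0],[0.085,-0.29,0],[0.12,-0.42,0],[0.158,-0.548,0]]' --delta_rot '[[0,0,0.036],[0,0,0.036],[0,0,0.036],[0,0,0.036],[0,0,0.036]]' --claw '[1,1,1,1,1]'

```text
t: 28.35
eef_pos: [490.5, 81.9, 121.3]
tcp_rot: [3.142, 0.0, -3.135]
ft_force: [0.7, 0.6, -0.3]
opening: 0.231
grip_force: 30.0
```

Request:
arm_command --delta_pos '[[0.038,-0.13,0],[0.073,-0.25,0],[0.108,-0.37,0],[0.138,-0.48,0],[0.158,-0.548,0]]' --delta_rot '[[0,0,0.036],[0,0,0.036],[0,0,0.036],[0,0,0.036],[0,0,0.036]]' --claw '[1,1,1,1,1]'

```text
t: 28.77
eef_pos: [530.5, -56.4, 121.1]
tcp_rot: [-3.141, 0.001, -3.081]
ft_force: [0.7, 1.2, 0.4]
opening: 0.234
grip_force: 30.0
```

Request:
arm_command --delta_pos '[[0,0,0],[0,0,-0.04],[0,0,-0.08],[0,0,-0.12],[0,0,-0.12]]' --delta_rot '[[0,0,0],[0,0,0],[0,0,0],[0,0,0],[0,0,0]]' --claw '[1,1,1,1,1]'

```text
t: 29.18
eef_pos: [528.8, -52.6, 88.2]
tcp_rot: [3.14, -0.003, -3.078]
ft_force: [0.2, -0.2, -0.8]
opening: 0.23
grip_force: 30.0
```

Request:
arm_command --delta_pos '[[0,0,0],[0,0,0],[0,0,0],[0,0,0],[0,0,0]]' --delta_rot '[[0,0,0],[0,0,0],[0,0,0],[0,0,0],[0,0,0]]' --claw '[1,1,1,1,1]'

```text
t: 29.6
eef_pos: [530.2, -53.8, 90.8]
tcp_rot: [-3.141, 0.001, -3.08]
ft_force: [-0.0, -0.0, -0.6]
opening: 0.232
grip_force: 30.0
```

Run:
```python
from h import *
import json
s=state();print(s['eef_pos'],s['tcp_rot'],s['opening'])
c=calibration('wrist'); im=snap('wrist','w6.png'); json.dump({k:np.array(v).tolist() for k,v in c.items()},open('w6.json','w'))
snap('top','top6.png')
crop('w6.png',180,10,440,210,3,'w6c.png')
```

```text
[530.21831427 -53.78172844  90.75342041] [-3.14149301e+00  6.40608541e-04 -3.07957672e+00] 0.2319238538353868
```

View pics/w6c.png

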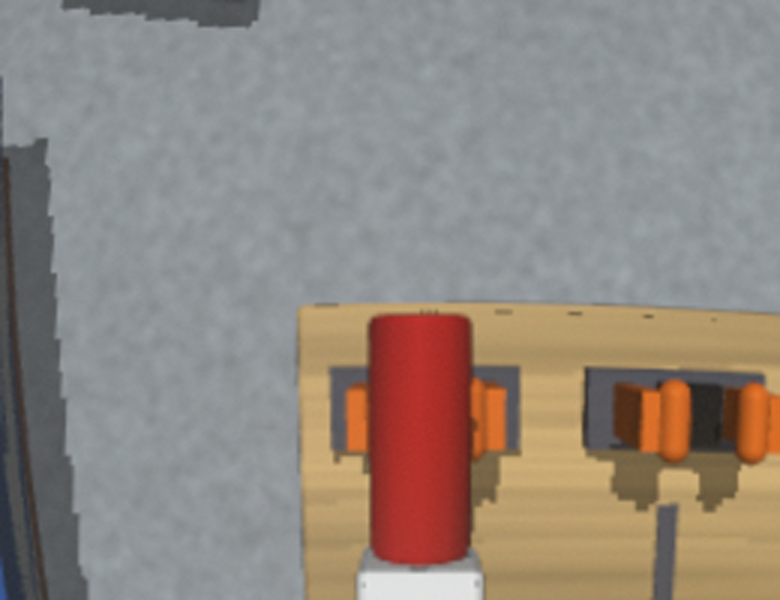

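Request:
arm_command --delta_pos '[[0,0.005,-0.03],[0,0.005,-0.07],[0,0.005,-0.11],[0,0.005,-0.14],[0,0.005,-0.15]]' --delta_rot '[[0,0,0],[0,0,0],[0,0,0],[0,0,0],[0,0,0]]' --claw '[1,1,1,1,1]'

```text
t: 30.12
eef_pos: [529.4, -52.4, 51.1]
tcp_rot: [3.141, -0.002, -3.08]
ft_force: [-0.2, 0.4, 0.3]
opening: 0.229
grip_force: 30.0
```

Request:
arm_command --delta_pos '[[0,0,-0.006],[0,0,-0.012],[0,0,-0.018],[0,0,-0.024],[0,0,-0.03]]' --delta_rot '[[0,0,0],[0,0,0],[0,0,0],[0,0,0],[0,0,0]]' --claw '[1,1,1,1,1]'

```text
t: 30.53
eef_pos: [530.6, -52.4, 46.3]
tcp_rot: [-3.141, 0.002, -3.079]
ft_force: [-1.5, 4.5, 15.5]
opening: 0.228
grip_force: 30.0
```

Request:
arm_command --delta_pos '[[0,0,-0.005],[0,0,-0.01],[0,0,-0.015],[0,0,-0.019],[0,0,-0.022]]' --delta_rot '[[0,0,0],[0,0,0],[0,0,0],[0,0,0],[0,0,0]]' --claw '[1,1,1,1,1]'

```text
t: 30.95
eef_pos: [531.1, -52.4, 41.3]
tcp_rot: [-3.141, 0.003, -3.079]
ft_force: [-0.8, 4.2, 11.5]
opening: 0.229
grip_force: 30.0
```

Request:
arm_command --delta_pos '[[0,0.003,-0.005],[0,0.003,-0.01],[0,0.003,-0.014],[0,0.003,-0.017],[0,0.003,-0.02]]' --delta_rot '[[0,0,0],[0,0,0],[0,0,0],[0,0,0],[0,0,0]]' --claw '[1,1,1,1,1]'

```text
t: 31.37
eef_pos: [530.2, -52.0, 34.7]
tcp_rot: [-3.141, 0.0, -3.08]
ft_force: [1.5, -2.6, -5.3]
opening: 0.23
grip_force: 30.0
```

Request:
arm_command --delta_pos '[[0,0,-0.004],[0,0,-0.008],[0,0,-0.012],[0,0,-0.012],[0,0,-0.012]]' --delta_rot '[[0,0,0],[0,0,0],[0,0,0],[0,0,0],[0,0,0]]' --claw '[1,1,1,1,1]'

```text
t: 31.78
eef_pos: [529.8, -51.7, 31.8]
tcp_rot: [3.141, -0.001, -3.08]
ft_force: [0.1, -2.0, -1.4]
opening: 0.232
grip_force: 30.0
```

Request:
arm_command --delta_pos '[[0,0,0],[0,0,0],[0,0,0],[0,0,0],[0,0,0]]' --delta_rot '[[0,0,0],[0,0,0],[0,0,0],[0,0,0],[0,0,0]]' --claw '[0.7,0.6,0.5,0.5,0.5]'

```text
t: 32.2
eef_pos: [530.1, -51.8, 32.0]
tcp_rot: [3.142, 0.0, -3.08]
ft_force: [-0.2, 0.4, 0.0]
opening: 0.483
grip_force: 0.0
```

Request:
arm_command --delta_pos '[[0,0,0.04],[0,0,0.12],[0,0,0.22],[0,0,0.32],[0,0,0.39]]' --delta_rot '[[0,0,0],[0,0,0],[0,0,0],[0,0,0],[0,0,0]]' --claw '[0.5,0.5,0.5,0.5,0.5]'

```text
t: 32.62
eef_pos: [530.4, -51.9, 132.1]
tcp_rot: [-3.141, 0.002, -3.08]
ft_force: [-0.0, 0.5, -0.2]
opening: 0.502
grip_force: 0.0
```

```bash
cat > seg.py <<'E'
from h import *
def masks(im):
    h=cv2.cvtColor(im,cv2.COLOR_BGR2HSV); H,S,V=cv2.split(h); ok=(S>120)&(V>30)
    return {'green':ok&(H>45)&(H<85),'blue':ok&(H>100)&(H<130),'red':ok&((H<6)|(H>174))}
def cent(fn):
    im=cv2.imread('pics/'+fn); r={}
    for k,m in masks(im).items():
        m=m.copy().astype(np.uint8); z=np.zeros_like(m); z[200:272,155:265]=1; m*=z
        n=m.sum(); ys,xs=np.nonzero(m)
        if n>20: r[k]=(n,xs.mean().round(1),ys.mean().round(1),at('top',xs.mean(),ys.mean(),11).round(1))
    return r
E
python3 - <<'E'
from seg import *
s=state();print(s['eef_pos'],s['opening'])
snap('top','top7.png')
for f in('top1.png','top5.png','top7.png'): print(f,cent(f))
E
```

```text
[530.35212265 -51.87559318 132.13321475] 0.5018709370994399
top1.png {'green': (np.uint64(225), np.float64(176.4), np.float64(234.6), array([452.4, 419. ])), 'blue': (np.uint64(223), np.float64(208.9), np.float64(238.5), array([440. , 324.2])), 'red': (np.uint64(219), np.float64(244.7), np.float64(232.3), array([456.7, 221. ]))}
top5.png {'green': (np.uint64(124), np.float64(180.1), np.float64(222.4), array([487.5, 409.5])), 'blue': (np.uint64(225), np.float64(208.9), np.float64(238.5), array([440.2, 324.4])), 'red': (np.uint64(216), np.float64(244.7), np.float64(232.6), array([455.9, 221. ]))}
top7.png {'green': (np.uint64(222), np.float64(176.4), np.float64(234.6), array([452.3, 419.1])), 'blue': (np.uint64(221), np.float64(209.0), np.float64(238.6), array([439.8, 324.2]))}
```

Request:
arm_command --delta_pos '[[-0.038,0.15,0],[-0.076,0.3,0],[-0.113,0.45,0],[-0.151,0.6,0],[-0.189,0.751,0]]' --delta_rot '[[0,0,-0.03],[0,0,-0.03],[0,0,-0.03],[0,0,-0.03],[0,0,-0.03]]' --claw '[0.5,0.5,0.5,0.5,0.3]'

```text
t: 33.08
eef_pos: [482.0, 137.4, 129.9]
tcp_rot: [3.141, 0.0, -3.127]
ft_force: [1.0, 0.8, 0.2]
opening: 0.533
grip_force: 0.0
```

Request:
arm_command --delta_pos '[[-0.038,0.16,-0.04],[-0.08,0.32,-0.08],[-0.12,0.48,-0.12],[-0.155,0.62,-0.16],[-0.189,0.751,-0.2]]' --delta_rot '[[0,0,-0.031],[0,0,-0.031],[0,0,-0.031],[0,0,-0.031],[0,0,-0.031]]' --claw '[0.2,0.1,0.1,0.1,0.1]'

```text
t: 33.5
eef_pos: [434.6, 325.9, 79.4]
tcp_rot: [3.141, 0.0, 3.108]
ft_force: [1.3, -0.5, 0.3]
opening: 0.859
grip_force: 0.0
```

Request:
arm_command --delta_pos '[[0,0,0],[0,0,0],[0,0,-0.06],[0,0,-0.14],[0,0,-0.22]]' --delta_rot '[[0,0,0],[0,0,0],[0,0,0],[0,0,0],[0,0,0]]' --claw '[0.1,0.1,0.1,0.1,0.1]'

```text
t: 33.92
eef_pos: [436.4, 322.8, 24.9]
tcp_rot: [3.141, 0.002, 3.107]
ft_force: [0.9, -0.7, 0.5]
opening: 0.902
grip_force: 0.0
```

Request:
arm_command --delta_pos '[[0,0,-0.04],[0,0,-0.07],[0,0,-0.085],[0,0,-0.086],[0,0,-0.086]]' --delta_rot '[[0,0,0],[0,0,0],[0,0,0],[0,0,0],[0,0,0]]' --claw '[0.1,0.1,0.2,0.3,0.5]'

```text
t: 34.33
eef_pos: [435.9, 323.6, 3.5]
tcp_rot: [3.141, 0.001, 3.107]
ft_force: [0.3, -0.3, -0.1]
opening: 0.745
grip_force: 0.0
```

Request:
arm_command --delta_pos '[[0,0,0],[0,0,0],[0,0,0],[0,0,0],[0,0,0]]' --delta_rot '[[0,0,0],[0,0,0],[0,0,0],[0,0,0],[0,0,0]]' --claw '[1,1,1,1,1]'

```text
t: 34.75
eef_pos: [435.6, 323.7, 3.1]
tcp_rot: [3.141, 0.0, 3.108]
ft_force: [0.5, -0.2, -0.1]
opening: 0.396
grip_force: 0.0
```

Request:
arm_command --delta_pos '[[0,0,0],[0,0,0],[0,0,0],[0,0,0],[0,0,0]]' --delta_rot '[[0,0,0],[0,0,0],[0,0,0],[0,0,0],[0,0,0]]' --claw '[1,1,1,1,1]'

```text
t: 35.17
eef_pos: [435.5, 323.7, 2.9]
tcp_rot: [3.141, -0.0, 3.108]
ft_force: [-0.7, 0.2, 0.1]
opening: 0.234
grip_force: 30.0
```

Request:
arm_command --delta_pos '[[0,0,0],[0,0,0],[0,0,0],[0,0,0],[0,0,0]]' --delta_rot '[[0,0,0],[0,0,0],[0,0,0],[0,0,0],[0,0,0]]' --claw '[1,1,1,1,1]'

```text
t: 35.58
eef_pos: [435.6, 323.7, 2.9]
tcp_rot: [3.141, 0.0, 3.108]
ft_force: [-0.2, 0.8, 0.4]
opening: 0.228
grip_force: 30.0
```

Request:
arm_command --delta_pos '[[0,0,0.04],[0,0,0.12],[0,0,0.25],[0,0,0.38],[0,0,0.47]]' --delta_rot '[[0,0,0],[0,0,0],[0,0,0],[0,0,0],[0,0,0]]' --claw '[1,1,1,1,1]'

```text
t: 36.0
eef_pos: [435.8, 323.7, 123.5]
tcp_rot: [3.141, 0.002, 3.108]
ft_force: [0.0, -1.2, -1.6]
opening: 0.232
grip_force: 30.0
```

Request:
arm_command --delta_pos '[[0.02,-0.07,0],[0.055,-0.19,0],[0.095,-0.33,0],[0.14,-0.47,0],[0.181,-0.616,0]]' --delta_rot '[[0,0,0.03],[0,0,0.03],[0,0,0.03],[0,0,0.03],[0,0,0.03]]' --claw '[1,1,1,1,1]'

```text
t: 36.42
eef_pos: [480.9, 168.3, 121.2]
tcp_rot: [3.141, 0.001, -3.127]
ft_force: [1.0, -0.5, -0.5]
opening: 0.232
grip_force: 30.0
```

Request:
arm_command --delta_pos '[[0.042,-0.14,0],[0.085,-0.29,0],[0.125,-0.42,0],[0.158,-0.54,0],[0.181,-0.616,0]]' --delta_rot '[[0,0,0.031],[0,0,0.031],[0,0,0.031],[0,0,0.031],[0,0,0.031]]' --claw '[1,1,1,1,1]'

```text
t: 36.83
eef_pos: [526.5, 12.9, 121.0]
tcp_rot: [-3.141, 0.0, -3.081]
ft_force: [-0.1, 0.2, -0.5]
opening: 0.229
grip_force: 30.0
```

Request:
arm_command --delta_pos '[[0,0,0],[0,0,-0.04],[0,0,-0.08],[0,0,-0.12],[0,0,-0.12]]' --delta_rot '[[0,0,0],[0,0,0],[0,0,0],[0,0,0],[0,0,0]]' --claw '[1,1,1,1,1]'

```text
t: 37.25
eef_pos: [524.7, 16.8, 88.1]
tcp_rot: [3.141, -0.004, -3.078]
ft_force: [-0.8, 0.4, -1.9]
opening: 0.23
grip_force: 30.0
```

Request:
arm_command --delta_pos '[[0,0,-0.03],[0,0,-0.07],[0,0,-0.11],[0,0,-0.14],[0,0,-0.15]]' --delta_rot '[[0,0,0],[0,0,0],[0,0,0],[0,0,0],[0,0,0]]' --claw '[1,1,1,1,1]'

```text
t: 37.67
eef_pos: [525.5, 15.8, 51.4]
tcp_rot: [3.141, -0.002, -3.08]
ft_force: [-0.1, -1.1, -1.2]
opening: 0.228
grip_force: 30.0
```

Request:
arm_command --delta_pos '[[0,0,-0.006],[0,0,-0.012],[0,0,-0.018],[0,0,-0.024],[0,0,-0.03]]' --delta_rot '[[0,0,0],[0,0,0],[0,0,0],[0,0,0],[0,0,0]]' --claw '[1,1,1,1,1]'

```text
t: 38.08
eef_pos: [526.8, 15.7, 46.3]
tcp_rot: [-3.141, 0.002, -3.08]
ft_force: [-2.1, 0.4, 15.8]
opening: 0.232
grip_force: 30.0
```

Well centred, with a side force of only 0.4 N. Continue pressing, release and rise.

Request:
arm_command --delta_pos '[[0,0,-0.005],[0,0,-0.01],[0,0,-0.015],[0,0,-0.019],[0,0,-0.022]]' --delta_rot '[[0,0,0],[0,0,0],[0,0,0],[0,0,0],[0,0,0]]' --claw '[1,1,1,1,1]'

```text
t: 38.5
eef_pos: [527.3, 15.7, 41.4]
tcp_rot: [-3.141, 0.004, -3.079]
ft_force: [0.4, 1.4, 11.7]
opening: 0.231
grip_force: 30.0
```

Request:
arm_command --delta_pos '[[0,0,-0.005],[0,0,-0.01],[0,0,-0.014],[0,0,-0.017],[0,0,-0.02]]' --delta_rot '[[0,0,0],[0,0,0],[0,0,0],[0,0,0],[0,0,0]]' --claw '[1,1,1,1,1]'

```text
t: 38.92
eef_pos: [526.0, 15.7, 34.6]
tcp_rot: [3.141, -0.0, -3.08]
ft_force: [1.6, 0.3, -5.9]
opening: 0.227
grip_force: 30.0
```

Request:
arm_command --delta_pos '[[0,0,-0.004],[0,0,-0.008],[0,0,-0.012],[0,0,-0.012],[0,0,-0.012]]' --delta_rot '[[0,0,0],[0,0,0],[0,0,0],[0,0,0],[0,0,0]]' --claw '[1,1,1,1,1]'

```text
t: 39.33
eef_pos: [526.0, 15.6, 31.9]
tcp_rot: [3.141, -0.0, -3.08]
ft_force: [0.2, -0.1, -1.7]
opening: 0.229
grip_force: 30.0
```

Request:
arm_command --delta_pos '[[0,0,0],[0,0,0],[0,0,0],[0,0,0],[0,0,0]]' --delta_rot '[[0,0,0],[0,0,0],[0,0,0],[0,0,0],[0,0,0]]' --claw '[0.7,0.6,0.5,0.5,0.5]'

```text
t: 39.75
eef_pos: [526.1, 15.7, 32.0]
tcp_rot: [3.142, 0.0, -3.08]
ft_force: [0.6, 0.2, -0.3]
opening: 0.484
grip_force: 0.0
```

Request:
arm_command --delta_pos '[[0,0,0.04],[0,0,0.12],[0,0,0.22],[0,0,0.32],[0,0,0.39]]' --delta_rot '[[0,0,0],[0,0,0],[0,0,0],[0,0,0],[0,0,0]]' --claw '[0.5,0.5,0.5,0.5,0.5]'

```text
t: 40.17
eef_pos: [526.4, 15.7, 132.1]
tcp_rot: [-3.141, 0.002, -3.08]
ft_force: [0.2, 0.3, 1.0]
opening: 0.503
grip_force: 0.0
```

Run:
```python
from seg import *
s=state();print(s['eef_pos'],s['opening'])
snap('top','top8.png')
print(cent('top8.png'))
```

```text
[526.35934138  15.66137238 132.1367954 ] 0.5026172095250242
{'green': (np.uint64(223), np.float64(176.4), np.float64(234.6), array([452.5, 419. ]))}
```

Request:
arm_command --delta_pos '[[-0.031,0.1615,0],[-0.062,0.323,0],[-0.094,0.4845,0],[-0.125,0.646,0],[-0.157,0.8075,0]]' --delta_rot '[[0,0,-0.03],[0,0,-0.06],[0,0,-0.09],[0,0,-0.09],[0,0,-0.09]]' --claw '[0.5,0.5,0.5,0.5,0.3]'

```text
t: 40.63
eef_pos: [486.1, 219.3, 129.9]
tcp_rot: [3.141, 0.0, 3.061]
ft_force: [0.2, -0.3, -0.0]
opening: 0.532
grip_force: 0.0
```

Request:
arm_command --delta_pos '[[-0.031,0.1615,0],[-0.062,0.323,0],[-0.094,0.4845,0],[-0.125,0.646,0],[-0.157,0.8075,0]]' --delta_rot '[[0,0,-0.03],[0,0,-0.06],[0,0,-0.09],[0,0,-0.097],[0,0,-0.097]]' --claw '[0.2,0.1,0.1,0.1,0.1]'

```text
t: 41.05
eef_pos: [446.6, 421.4, 129.9]
tcp_rot: [3.141, 0.0, 2.909]
ft_force: [0.9, 0.9, -0.7]
opening: 0.857
grip_force: 0.0
```

Request:
arm_command --delta_pos '[[0,0,0],[0,0,-0.07],[0,0,-0.17],[0,0,-0.27],[0,0,-0.36]]' --delta_rot '[[0,0,0],[0,0,0],[0,0,0],[0,0,0],[0,0,0]]' --claw '[0.1,0.1,0.1,0.1,0.1]'

```text
t: 41.47
eef_pos: [447.3, 419.2, 38.6]
tcp_rot: [3.142, 0.0, 2.91]
ft_force: [0.3, 0.1, -0.9]
opening: 0.9
grip_force: 0.0
```

Request:
arm_command --delta_pos '[[0,0,-0.05],[0,0,-0.1],[0,0,-0.135],[0,0,-0.146],[0,0,-0.146]]' --delta_rot '[[0,0,0],[0,0,0],[0,0,0],[0,0,0],[0,0,0]]' --claw '[0.1,0.1,0.2,0.3,0.5]'

```text
t: 41.88
eef_pos: [447.6, 419.4, 2.8]
tcp_rot: [-3.141, -0.0, 2.91]
ft_force: [-0.2, -0.0, 0.3]
opening: 0.747
grip_force: 0.0
```

Request:
arm_command --delta_pos '[[0,0,0],[0,0,0],[0,0,0],[0,0,0],[0,0,0]]' --delta_rot '[[0,0,0],[0,0,0],[0,0,0],[0,0,0],[0,0,0]]' --claw '[1,1,1,1,1]'

```text
t: 42.3
eef_pos: [447.7, 419.5, 3.3]
tcp_rot: [3.141, 0.0, 2.91]
ft_force: [-0.1, -0.1, -0.5]
opening: 0.399
grip_force: 0.0
```

Request:
arm_command --delta_pos '[[0,0,0],[0,0,0],[0,0,0],[0,0,0],[0,0,0]]' --delta_rot '[[0,0,0],[0,0,0],[0,0,0],[0,0,0],[0,0,0]]' --claw '[1,1,1,1,1]'

```text
t: 42.72
eef_pos: [447.6, 419.5, 3.0]
tcp_rot: [3.141, 0.0, 2.91]
ft_force: [0.1, -0.3, 2.4]
opening: 0.227
grip_force: 30.0
```

Request:
arm_command --delta_pos '[[0,0,0],[0,0,0],[0,0,0],[0,0,0],[0,0,0]]' --delta_rot '[[0,0,0],[0,0,0],[0,0,0],[0,0,0],[0,0,0]]' --claw '[1,1,1,1,1]'

```text
t: 43.13
eef_pos: [447.6, 419.5, 3.0]
tcp_rot: [3.141, 0.0, 2.91]
ft_force: [-1.1, 0.6, 2.2]
opening: 0.23
grip_force: 30.0
```

Request:
arm_command --delta_pos '[[0,0,0.04],[0,0,0.12],[0,0,0.25],[0,0,0.38],[0,0,0.47]]' --delta_rot '[[0,0,0],[0,0,0],[0,0,0],[0,0,0],[0,0,0]]' --claw '[1,1,1,1,1]'

```text
t: 43.55
eef_pos: [447.8, 419.6, 123.5]
tcp_rot: [3.14, 0.001, 2.91]
ft_force: [0.1, 0.1, -0.6]
opening: 0.226
grip_force: 30.0
```

Request:
arm_command --delta_pos '[[0.02,-0.08,0],[0.048,-0.21,0],[0.08,-0.36,0],[0.114,-0.515,0],[0.1486,-0.672,0]]' --delta_rot '[[0,0,0.02],[0,0,0.04],[0,0,0.06],[0,0,0.08],[0,0,0.093]]' --claw '[1,1,1,1,1]'

```text
t: 43.97
eef_pos: [484.5, 249.9, 121.0]
tcp_rot: [3.141, 0.0, 3.058]
ft_force: [1.5, -0.7, -0.2]
opening: 0.228
grip_force: 30.0
```

Request:
arm_command --delta_pos '[[0.034,-0.155,0],[0.069,-0.31,0],[0.102,-0.46,0],[0.13,-0.59,0],[0.1486,-0.672,0]]' --delta_rot '[[0,0,0.02],[0,0,0.04],[0,0,0.06],[0,0,0.08],[0,0,0.094]]' --claw '[1,1,1,1,1]'

```text
t: 44.38
eef_pos: [522.2, 80.5, 120.9]
tcp_rot: [-3.141, 0.0, -3.08]
ft_force: [0.2, -0.1, -0.9]
opening: 0.232
grip_force: 30.0
```

Request:
arm_command --delta_pos '[[0,0,0],[0,0,-0.04],[0,0,-0.08],[0,0,-0.12],[0,0,-0.12]]' --delta_rot '[[0,0,0],[0,0,0],[0,0,0],[0,0,0],[0,0,0]]' --claw '[1,1,1,1,1]'

```text
t: 44.8
eef_pos: [520.5, 84.4, 88.1]
tcp_rot: [3.141, -0.004, -3.078]
ft_force: [-0.5, -0.1, -2.1]
opening: 0.229
grip_force: 30.0
```

Request:
arm_command --delta_pos '[[0,0,-0.03],[0,0,-0.07],[0,0,-0.11],[0,0,-0.14],[0,0,-0.15]]' --delta_rot '[[0,0,0],[0,0,0],[0,0,0],[0,0,0],[0,0,0]]' --claw '[1,1,1,1,1]'

```text
t: 45.22
eef_pos: [521.3, 83.5, 51.4]
tcp_rot: [3.141, -0.002, -3.08]
ft_force: [-0.1, 0.1, -1.0]
opening: 0.226
grip_force: 30.0
```

Request:
arm_command --delta_pos '[[0,0,-0.006],[0,0,-0.012],[0,0,-0.018],[0,0,-0.024],[0,0,-0.03]]' --delta_rot '[[0,0,0],[0,0,0],[0,0,0],[0,0,0],[0,0,0]]' --claw '[1,1,1,1,1]'

```text
t: 45.63
eef_pos: [522.6, 83.5, 46.4]
tcp_rot: [3.142, 0.002, -3.079]
ft_force: [-0.7, 1.6, 15.1]
opening: 0.234
grip_force: 30.0
```

Request:
arm_command --delta_pos '[[0,0,-0.005],[0,0,-0.01],[0,0,-0.015],[0,0,-0.019],[0,0,-0.022]]' --delta_rot '[[0,0,0],[0,0,0],[0,0,0],[0,0,0],[0,0,0]]' --claw '[1,1,1,1,1]'

```text
t: 46.05
eef_pos: [523.2, 83.6, 41.4]
tcp_rot: [3.142, 0.004, -3.079]
ft_force: [0.7, 1.1, 11.6]
opening: 0.228
grip_force: 30.0
```

Request:
arm_command --delta_pos '[[0,0,-0.005],[0,0,-0.01],[0,0,-0.014],[0,0,-0.017],[0,0,-0.02]]' --delta_rot '[[0,0,0],[0,0,0],[0,0,0],[0,0,0],[0,0,0]]' --claw '[1,1,1,1,1]'

```text
t: 46.47
eef_pos: [521.8, 83.5, 34.7]
tcp_rot: [3.141, -0.0, -3.08]
ft_force: [0.2, 2.2, -6.5]
opening: 0.228
grip_force: 30.0
```

Request:
arm_command --delta_pos '[[0,0,-0.004],[0,0,-0.008],[0,0,-0.012],[0,0,-0.012],[0,0,-0.012]]' --delta_rot '[[0,0,0],[0,0,0],[0,0,0],[0,0,0],[0,0,0]]' --claw '[1,1,1,1,1]'

```text
t: 46.88
eef_pos: [521.7, 83.4, 31.9]
tcp_rot: [3.141, -0.0, -3.08]
ft_force: [-1.4, -0.2, -2.2]
opening: 0.23
grip_force: 30.0
```

Request:
arm_command --delta_pos '[[0,0,0],[0,0,0],[0,0,0],[0,0,0],[0,0,0]]' --delta_rot '[[0,0,0],[0,0,0],[0,0,0],[0,0,0],[0,0,0]]' --claw '[0.7,0.6,0.5,0.5,0.5]'

```text
t: 47.3
eef_pos: [521.9, 83.4, 32.0]
tcp_rot: [3.142, 0.0, -3.08]
ft_force: [-0.9, 0.0, 0.1]
opening: 0.485
grip_force: 0.0
```

Request:
arm_command --delta_pos '[[0,0,0.04],[0,0,0.12],[0,0,0.22],[0,0,0.32],[0,0,0.39]]' --delta_rot '[[0,0,0],[0,0,0],[0,0,0],[0,0,0],[0,0,0]]' --claw '[0.5,0.5,0.5,0.5,0.5]'

```text
t: 47.72
eef_pos: [522.1, 83.5, 132.1]
tcp_rot: [3.142, 0.002, -3.08]
ft_force: [0.1, 0.4, -0.5]
opening: 0.501
grip_force: 0.0
```

Request:
arm_command --delta_pos '[[0.06,-0.05,0.1],[0.12,-0.11,0.2],[0.19,-0.17,0.28],[0.26,-0.23,0.34],[0.31,-0.27,0.34]]' --delta_rot '[[0,0,0],[0,0,0],[0,0,0],[0,0,0],[0,0,0]]' --claw '[0.5,0.5,0.5,0.5,0.5]'

```text
t: 48.13
eef_pos: [601.4, 14.6, 218.8]
tcp_rot: [-3.141, 0.006, -3.08]
ft_force: [0.1, -0.4, 0.7]
opening: 0.501
grip_force: 0.0
```

Request:
arm_command --delta_pos '[[0,0,0],[0,0,0],[0,0,0],[0,0,0],[0,0,0]]' --delta_rot '[[0,0,0],[0,0,0],[0,0,0],[0,0,0],[0,0,0]]' --claw '[0.5,0.5,0.5,0.5,0.5]'

```text
t: 48.55
eef_pos: [598.7, 16.6, 214.3]
tcp_rot: [3.141, -0.001, -3.079]
ft_force: [-0.2, 0.2, -0.2]
opening: 0.502
grip_force: 0.0
```

Run:
```python
from h import *
im=snap('wrist','w9.png'); snap('side','side9.png'); snap('top','top9.png')
cv2.imwrite('pics/w9b.png',cv2.resize(im[:,:,::-1],(800,500),interpolation=cv2.INTER_CUBIC))
```

```text
(no output)
```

View pics/w9b.png

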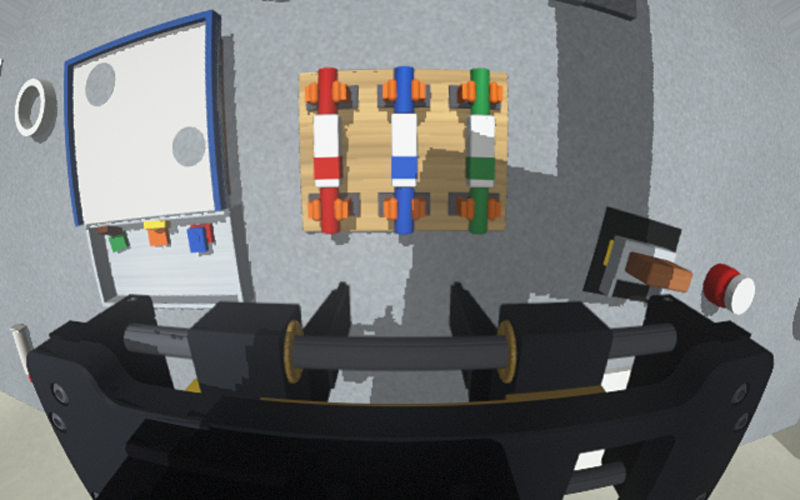

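```bash
python3 -c "
from h import *
crop('top9.png',180,140,260,210,8,'t9c.png')"
```

```text
(no output)
```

View pics/t9c.png

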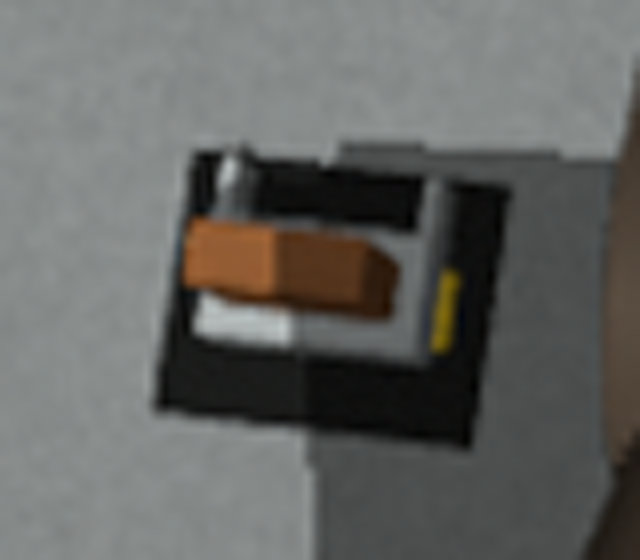

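Run:
```python
from fit import *
c=lambda x,y:np.array([180+x/8,140+y/8])
M=fit([(50,60,3),(50,-60,3),(-50,-60,3),(-50,60,3)],[c(192,152),c(510,187),c(470,446),c(155,410)],[620,290,0]);print('mat',M)
S=fit([(12,32,75),(-12,32,75),(12,-32,75),(-12,-32,75),(-22,-40,3),(44,-37.5,25),(44,37.5,25)],[c(190,218),c(183,284),c(370,240),c(362,316),c(428,363),c(440,180),c(237,150)],[620,290,0]);print('scr',S)
p=M[0]
for q in[(12,32,75),(-12,32,75),(12,-32,75),(-12,-32,75),(-22,-40,3),(-22,40,27),(44,-37.5,25),(44,37.5,25)]:
    a=p[2];w=[p[0]+np.cos(a)*q[0]-np.sin(a)*q[1],p[1]+np.sin(a)*q[0]+np.cos(a)*q[1],q[2]];print(q,((proj('top',w)-[180,140])*8).round())
```

```text
mat (array([ 6.20645e+02,  2.94320e+02, -1.25000e-01]), array([ 0.1, -0.4,  0. , -0.4,  0.3,  0.4, -0.4,  0.3]))
scr (array([ 6.20559e+02,  2.93530e+02, -1.48000e-01]), array([ 0.2, -0.4, -0.4, -0.2,  0.3, -0.1, -0.1, -1.2,  0.3,  1. , -0.2,
        0.4, -0.1,  0.8]))
(12, 32, 75) [188. 216.]
(-12, 32, 75) [178. 284.]
(12, -32, 75) [370. 237.]
(-12, -32, 75) [360. 304.]
(-22, -40, 3) [430. 368.]
(-22, 40, 27) [195. 333.]
(44, -37.5, 25) [434. 180.]
(44, 37.5, 25) [231. 158.]
```

The scraper is centred on the mat to within about 1 mm and aligned. Everything is in place, so I'll hand the job in.

```bash
python3 -c "
from cell import *
print(job_done())"
```

```text
the job is handed in; nothing more can be done
None
```

The job is handed in: all six chips are in the catch tray, the scraper stands centred and aligned on its mat, and the three markers are each clipped into their own rack bay. The last camera views confirmed this, and the verdict was not shown.

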